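Rack the bar and tube offcuts

TASK

Put the four bar and tube offcuts away, each in the rest made for it: the long round bar in the pair of V supports, the short square bar in the narrow flat rest, the square tube in the wide flat rest, and the short round tube standing upright in the round cup. Lay each bar lengthwise across both supports of its rest, down between the side posts and centred along its length, and let go of it. Leave the steel angle lying where it is.

Things in the scene. Friction and masses are not known exactly. Their poses are not given: they have to be found in the camera images.
- round_bar_center (a point): Centre of the long round bar: solid pale steel rod, 16 mm in diameter, 140 mm long, lying on the table (its centre 8 mm above the table); it can roll. Its long axis is its own y axis; at the start z points up.
- square_bar_center (a point): Centre of the short square bar: solid dark steel, 16 x 16 mm section, 95 mm long, lying on the table. Its long axis is its own y axis; at the start z points up.
- square_tube_center (a point): Centre of the square tube: dark steel, 35 x 35 mm section, 85 mm long, lying on the table. Its long axis is its own y axis; at the start z points up.
- round_tube_center (a point): Centre of the short round tube: dark steel, 42 mm in diameter, 48 mm high, standing on end on the table (its centre 24 mm above the table). Its own z axis runs up the tube.
- angle_center (a point): Steel angle, 30 x 30 mm L section, 105 mm long, 4 mm thick, one leg flat on the table and one standing up; leave it alone. The point is half-way up it. Its long axis is its own y axis.
- vee_rest_seat (a point): Rest for the long round bar: two V supports (90 degrees, 42 mm wide mouth, arms up to 41 mm above the table), 8 mm thick, 90 mm apart centre to centre, on a base plate 56 x 120 x 4 mm. The point: midway between the Vs, at the bottom of the V, 20 mm above the table. The bar at rest has its centre 11 mm above it. Fixed; the piece lies along its own y axis, z up.
- narrow_rest_seat (a point): Narrow flat rest, for the square bar: two saddles 8 mm thick, 64 mm apart centre to centre; 34 mm free between their side posts, which rise 13 mm above the saddle floor. Base plate 62 x 94 x 4 mm. The point: midway between the saddles at floor height, 24 mm above the table. The bar at rest has its centre 8 mm above it. Fixed; the piece lies along its own y axis, z up.
- wide_rest_seat (a point): Wide flat rest, for the square tube: two saddles 8 mm thick, 58 mm apart centre to centre; 52 mm free between their side posts, which rise 13 mm above the saddle floor. Base plate 80 x 88 x 4 mm. The point: midway between the saddles at floor height, 24 mm above the table. The tube at rest has its centre 17.5 mm above it. Fixed; the piece lies along its own y axis, z up.
- cup_seat (a point): Round cup, for the short round tube: 66 mm in outer diameter, 60 mm inside, rim 16 mm above the table, open upwards. The point is the centre of its inner floor, 4 mm above the table; the round tube standing in it has its centre 24 mm above this point. It is bolted to the table and never moves.
Things that resemble listed ones, but are neither listed nor needed, are in the scene too. Leave any turquoise look-alike of the part that bears wide_rest_seat alone.

How it is judged (in metres and radians):
At the end, for the whole second after the job is handed in: Bars and square tube rest on both supports of their rests (height within 5 mm, within 14 mm lengthwise and 13 mm sideways of the middle, 0.25 rad of its direction); the round tube stands in the cup (13 mm, tilt under 0.1 rad). All released and at rest (x of round_bar_center in the frame of vee_rest_seat between -0.013 and 0.013 m and y of round_bar_center in the frame of vee_rest_seat between -0.014 and 0.014 m and z of round_bar_center in the frame of vee_rest_seat between 0.0063 and 0.0163 m and angle between the y axis of round_bar_center and the y axis of vee_rest_seat, either way round below 0.25 rad and x of square_bar_center in the frame of narrow_rest_seat between -0.013 and 0.013 m and y of square_bar_center in the frame of narrow_rest_seat between -0.014 and 0.014 m and z of square_bar_center in the frame of narrow_rest_seat between 0.003 and 0.013 m and angle between the y axis of square_bar_center and the y axis of narrow_rest_seat, either way round below 0.25 rad and x of square_tube_center in the frame of wide_rest_seat between -0.013 and 0.013 m and y of square_tube_center in the frame of wide_rest_seat between -0.014 and 0.014 m and z of square_tube_center in the frame of wide_rest_seat between 0.0125 and 0.0225 m and angle between the y axis of square_tube_center and the y axis of wide_rest_seat, either way round below 0.25 rad and horizontal distance between round_tube_center and cup_seat below 0.013 m and z of round_tube_center in the frame of cup_seat between 0.019 and 0.03 m and angle between round_tube_center's own z axis and vertical below 0.1 rad and linear speed of each of round_bar, square_bar, square_tube, round_tube below 0.02 m/s); the robot touches nothing.
It fails at once if the steel angle is pushed more than 20 mm from where it lay (distance of angle_center from where it was at the start of the episode above 0.02 m).
It also fails if it takes over 102 s, if anything falls off the work surface, if the arm or the gripper's body presses on something with over 40 N, if the wrist force passes 120 N, or if a joint passes its speed limit or range.

ROBOT

A 6-joint arm with a two-finger parallel gripper is mounted at the origin on a cart in front of the work surface, level with it; the furniture and walls round the work are solid. World frame = base frame: x ahead of the robot, y to its left, z up, the work surface at z = 0. Lengths are in m, angles in degrees, forces in N, time in s.
With the tool pointing down it reaches from about 0.375 to 0.9 m from the base axis. Payload 3.1 kg.
Tool frame: the origin (TCP) lies between the finger pads; the fingertips stand 11 mm ahead of it and the grasp point (between the pads) lies 8 mm behind it; z points along the fingers, y is the direction in which the jaws open and shut (so a half turn about z gives the same grasp; the last joint's range is limited). The gripper opens to 87 mm and grips with 3 to 60 N. Pads are 19 mm wide; open, the fingers measure 117 mm over their backs; the gripper's body (75 mm by 190 mm) begins 51 mm behind the grasp point.
Start: joints at [-81.503, 30.224, 82.088, -0, 67.689, -10.227], TCP at [0.201, -0.592, 0.234] pointing down, gripper open.
Joint ranges: [-176.69, 176.69], [-43.24, 126.21], [12.49, 139.97], [-82, 262], [0, 151.66], [-163.58, 163.58]. Speed limits (degrees/s): [159.86, 159.86, 180, 180, 180, 180].

INTERFACE

Orientations are given as a 3x3 rotation matrix whose columns are the frame's x, y, z axes.
In Python, from rig import bot, vision gives the robot as it stands. The module is installed in compiled form; this text tells all that it offers.
- The arm moves only by the tool jog_arm, never from a script. Its argument "rows" is a list of rows, each an object with "dp": the shift along the tool's x, y, z in mm, a list of three; "turn": the turn, a rotation vector about the tool's x, y, z in degrees, a list of three; "grip": the opening, from 0 (shut) to 1 (fully open). A call has 1 to 10 rows; each row is the pose to reach, as a shift and turn from the pose commanded when the call began, along the tool's axes at that moment; what a row does not reach only later rows make up. A row lasts 1/10 s, in which the tool goes at most 50 mm and 8.59 degrees, less where a joint would pass 70% of its speed; a pose out of reach is approached as far as the arm can. A call with a gripper value outside its range is refused whole. The fingers move at their own pace and stop on an object; the grip force is fixed at half the most. Time passes only in rows, so rows that repeat a pose let the fingers close. It gives the time, the measured TCP pose, the force and the opening at its end, in the units of the state.
- bot.read_state(): the state, without advancing time (a new reading comes with each control period).
- vision.capture(name): name is "scene" or "top" or "wrist"; returns (picture, depth): 384x512x3 uint8, red, green, blue; 384x512 float32, m along the optical axis (not along the pixel's ray), 0 where there is no reading.
- vision.camera_info(name): a dict with "vertical_fov" (degrees; the focal length in pixels is half the picture's height over the tangent of half this angle, whatever the lens; pixels are square), "cx", "cy" (the principal point, pixels), "k1" (the pictures are not rectified: a ray, as slopes to the right and down, at radius r is drawn at 1 + k1 r^2 times it, then the intrinsics apply), "position" and "rotation" of the camera in the world. Camera axes: x right, y down, z forward; pixel columns grow to the right and rows downward; lengths in m; the calibration is good to about 2 mm. A picture is of the moment at which its call begins: read the wrist's pose just before it. camera_info takes no time and is no camera call; for the wrist camera it gives the pose at the moment of the call.
- bot.hand_in(): hands the job in, once; it reports no verdict.
The state is a dict: "time_s": time; "joint_positions": joint angles; "qvel": joint speeds; "tau": joint torques, N m; "position": TCP position; "tcp_rot": TCP orientation; "force": force on the tool from outside, world axes, zero at the start; "moment": the same for the moment, N m; "opening": opening from 0.0 (shut) to 1.0 (fully open).
Only numpy, scipy, OpenCV 4.12 (cv2) and the standard library are available. Lean on these libraries where they do the work, as an engineer would, in place of code of your own. Each camera call takes 0.05 s, during which the arm holds its last target.

## Working session

There is one attempt and no reset: what is moved stays moved. The work goes in short steps, Python scripts to look and compute and a tool call to move; the robot and the scene stay as the last step left them, time stands still between calls to the robot, and variables do not carry over. Pictures are saved under pics/ and viewed, and the job is handed in when it is done.

Besides the shell and the picture viewer there is one more tool, called after "Request:" as name([rows], argument=value, ...), one row to a line, values as JSON. jog_arm: Moves the arm, as the interface text tells. Its arguments: {"type":"object","properties":{"rows":{"type":"array"}},"required":["rows"]}

```bash
ls; mkdir -p pics; python3 - <<'E'
from rig import bot, vision
import cv2, numpy as np
s=bot.read_state(); print({k:np.round(v,3).tolist() for k,v in s.items()})
for n in ["scene","top","wrist"]:
    ci=vision.camera_info(n); print(n,ci)
    p,d=vision.capture(n); cv2.imwrite(f"pics/{n}0.png",p[:,:,::-1]); np.savez(f"pics/{n}0.npz",p=p,d=d,R=ci['rotation'],t=ci['position'])
E
```

```text
pics
{'time_s': 0.0, 'joint_positions': [-81.503, 30.278, 82.157, -0.001, 67.687, -10.227], 'qvel': [-0.004, -0.082, 0.002, -0.079, 0.112, 0.106], 'tau': [0.001, -44.004, -17.659, 0.063, 0.058, -0.0], 'position': [0.201, -0.591, 0.233], 'tcp_rot': [[0.947, 0.321, -0.0], [0.321, -0.947, 0.002], [0.0, -0.002, -1.0]], 'force': [-0.053, 0.621, 0.344], 'moment': [0.019, 0.006, 0.021], 'opening': 1.001}
scene {'vertical_fov': 44.60883886177854, 'cx': 250.09646079669986, 'cy': 189.45247700144657, 'k1': 0.0474445399996162, 'position': array([-0.3543752 ,  0.97874064,  0.96967009]), 'rotation': array([[-0.7740646 , -0.35256871,  0.52585103],
       [-0.63273215,  0.45937481, -0.62339779],
       [-0.02177216, -0.81527301, -0.57866734]])}
top {'vertical_fov': 50.746758964311766, 'cx': 249.42741033520747, 'cy': 191.34888260680222, 'k1': -0.1069485053654358, 'position': array([ 0.30110334, -0.01238617,  1.23647158]), 'rotation': array([[ 0.0068948 , -0.99207426,  0.12546361],
       [-0.99995859, -0.00609496,  0.00675782],
       [-0.00593956, -0.12550501, -0.99207521]])}
wrist {'vertical_fov': 71.87154493450727, 'cx': 255.0784602963103, 'cy': 196.7444309614597, 'k1': -0.05222864204383899, 'position': array([ 0.26420924, -0.57001646,  0.38539627]), 'rotation': array([[ 0.3210615 , -0.91708767, -0.23636775],
       [-0.94705707, -0.31131059, -0.07854054],
       [-0.00155523,  0.2490701 , -0.96848421]])}
```

View pics/scene0.png

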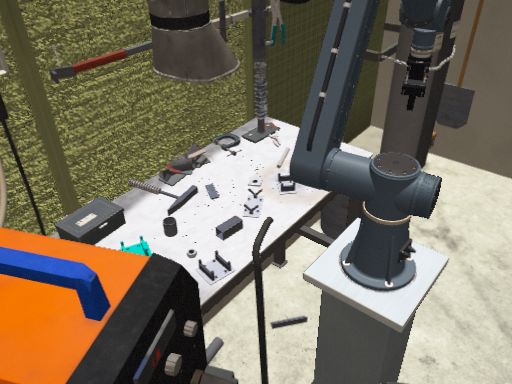

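View pics/top0.png

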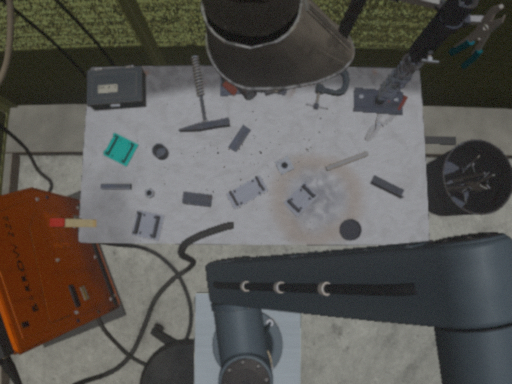

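View pics/wrist0.png

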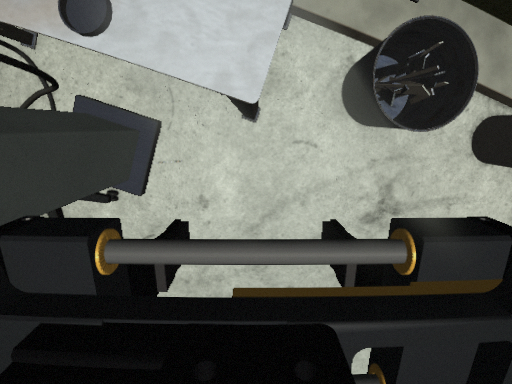

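```bash
cat > h.py <<'E'
import numpy as np, cv2
from rig import bot, vision
def intr(ci):
    f=192/np.tan(np.radians(ci['vertical_fov'])/2)
    K=np.array([[f,0,ci['cx']],[0,f,ci['cy']],[0,0,1.]])
    D=np.array([ci['k1'],0,0,0,0.])
    return K,D
def rays(ci,uv):
    K,D=intr(ci)
    n=cv2.undistortPoints(np.asarray(uv,float).reshape(-1,1,2),K,D).reshape(-1,2)
    return np.c_[n,np.ones(len(n))]
def on_plane(ci,uv,z):
    r=rays(ci,uv)@np.asarray(ci['rotation']).T
    o=np.asarray(ci['position']); s=(z-o[2])/r[:,2]
    return o+r*s[:,None]
def cloud(ci,d):
    H,W=d.shape
    u,v=np.meshgrid(np.arange(W),np.arange(H))
    r=rays(ci,np.c_[u.ravel(),v.ravel()])
    P=(r*d.ravel()[:,None])@np.asarray(ci['rotation']).T+np.asarray(ci['position'])
    P[d.ravel()<=0]=np.nan
    return P.reshape(H,W,3)
def proj(ci,P):
    K,D=intr(ci); R=np.asarray(ci['rotation']).T; t=-R@np.asarray(ci['position'])
    return cv2.projectPoints(np.asarray(P,float).reshape(-1,3),cv2.Rodrigues(R)[0],t,K,D)[0].reshape(-1,2)
E
python3 - <<'E'
from h import *
p=cv2.imread('pics/top0.png'); c=p[60:250,80:280]; cv2.imwrite('pics/topL.png',cv2.resize(c,None,fx=3,fy=3,interpolation=2)); 
c=p[60:250,240:440]; cv2.imwrite('pics/topR.png',cv2.resize(c,None,fx=3,fy=3,interpolation=2))
ci=vision.camera_info('top'); d=np.load('pics/top0.npz')['d']; P=cloud(ci,d)
for u,v in [(350,160),(388,186),(350,230),(302,198),(248,192),(284,163),(239,138),(197,199),(147,224),(160,152),(121,149),(116,186),(150,193),(120,230),(250,225)]:
    print(u,v,np.round(P[v,u],3))
E
```

```text
350 160 [ 0.555 -0.314  0.015]
388 186 [ 0.477 -0.435  0.002]
350 230 [ 0.34  -0.31   0.009]
302 198 [ 0.438 -0.165  0.003]
248 192 [0.455 0.    0.004]
284 163 [ 0.546 -0.11   0.007]
239 138 [0.624 0.03  0.007]
197 199 [0.429 0.152 0.038]
147 224 [ 0.354  0.31  -0.001]
160 152 [0.58  0.277 0.002]
121 149 [0.589 0.402 0.004]
116 186 [0.469 0.406 0.021]
150 193 [0.449 0.301 0.013]
120 230 [0.335 0.394 0.002]
250 225 [ 0.354 -0.006 -0.002]
```

View pics/topL.png

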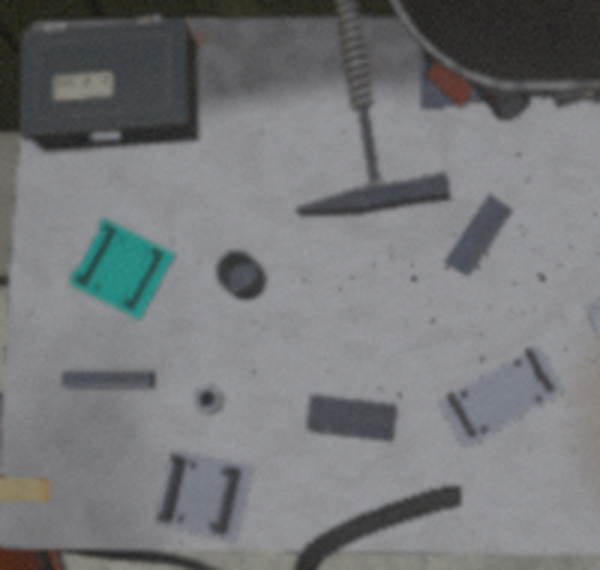

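View pics/topR.png

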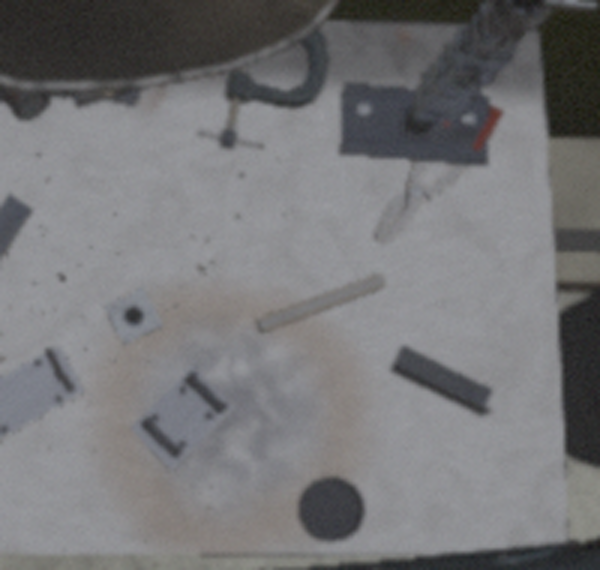

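```bash
cat >> h.py <<'E'
from scipy.spatial.transform import Rotation as Rt
def plan(pos,yaw,s=None):
    """tool down, tool-x heading yaw deg in world"""
    s=s or bot.read_state()
    R0=np.array(s['tcp_rot']); p0=np.array(s['position'])
    c,sn=np.cos(np.radians(yaw)),np.sin(np.radians(yaw))
    R1=np.array([[c,sn,0],[sn,-c,0],[0,0,-1.]])
    dp=R0.T@(np.array(pos)-p0)*1000
    tv=Rt.from_matrix(R0.T@R1).as_rotvec(degrees=True)
    print('dp',np.round(dp,1).tolist(),'turn',np.round(tv,2).tolist(),'rows',np.ceil(max(np.linalg.norm(dp)/50,np.linalg.norm(tv)/8.59)))
def look(tag,name='wrist'):
    ci=vision.camera_info(name); p,d=vision.capture(name)
    cv2.imwrite(f'pics/{tag}.png',p[:,:,::-1])
    np.savez(f'pics/{tag}.npz',d=d,p=p,**{k:np.asarray(v) for k,v in ci.items()})
    return ci,p,d
def load(tag):
    z=np.load(f'pics/{tag}.npz'); ci={k:z[k] for k in ['vertical_fov','cx','cy','k1','position','rotation']}
    for k in ['vertical_fov','cx','cy','k1']: ci[k]=float(ci[k])
    return ci,z['p'],z['d']
def st():
    s=bot.read_state(); R=np.array(s['tcp_rot']); print('t',round(s['time_s'],2),'pos',np.round(s['position'],4),'yaw',round(np.degrees(np.arctan2(R[1,0],R[0,0])),2),'open',round(s['opening'],3),'F',np.round(s['force'],1),'q',np.round(s['joint_positions'],0)); return s
E
python3 -c "
from h import *
plan([0.30,-0.27,0.27],0)"
```

```text
dp [197.3, -272.5, -36.7] turn [-0.1, -0.0, 18.72] rows 7.0
```

Request:
jog_arm([
  {"dp":[197,-272,-37],"turn":[0,0,18.7],"grip":1},
  {"dp":[197,-272,-37],"turn":[0,0,18.7],"grip":1},
  {"dp":[197,-272,-37],"turn":[0,0,18.7],"grip":1},
  {"dp":[197,-272,-37],"turn":[0,0,18.7],"grip":1},
  {"dp":[197,-272,-37],"turn":[0,0,18.7],"grip":1},
  {"dp":[197,-272,-37],"turn":[0,0,18.7],"grip":1},
  {"dp":[197,-272,-37],"turn":[0,0,18.7],"grip":1},
  {"dp":[197,-272,-37],"turn":[0,0,18.7],"grip":1},
  {"dp":[197,-272,-37],"turn":[0,0,18.7],"grip":1},
])

```text
time_s: 1.05
position: [0.3002, -0.2708, 0.2708]
tcp_rot: [[1.0, 0.003, 0.0], [0.003, -1.0, -0.001], [0.0, 0.001, -1.0]]
force: [-0.3, -1.1, 0.2]
opening: 1.003
```

```bash
python3 -c "
from h import *
st()
ci,p,d=look('w1')
cv2.imwrite('pics/w1b.png',cv2.resize(p[:230,:,::-1],(800,359)))
plan([0.30,0.27,0.27],0)"
```

```text
t 1.05 pos [ 0.3002 -0.2708  0.2708] yaw 0.15 open 1.003 F [-0.3 -1.1  0.2] q [-58.  10. 109.  -0.  61.  32.]
dp [0.3, -541.8, -0.0] turn [0.09, -0.03, 0.06] rows 11.0
```

View pics/w1b.png

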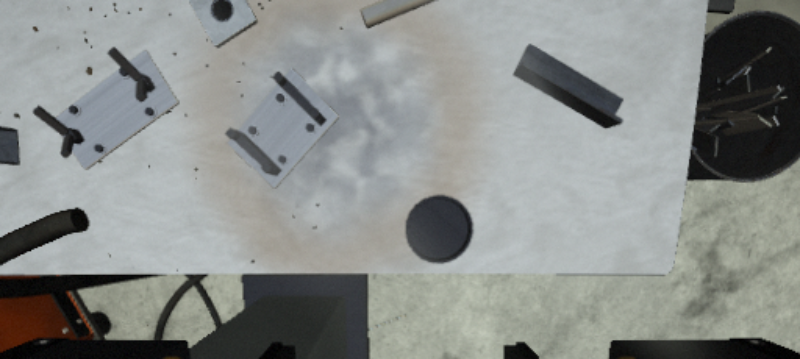

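Request:
jog_arm([
  {"dp":[120,-270,0],"turn":[0,0,0],"grip":1},
  {"dp":[120,-270,0],"turn":[0,0,0],"grip":1},
  {"dp":[120,-270,0],"turn":[0,0,0],"grip":1},
  {"dp":[120,-270,0],"turn":[0,0,0],"grip":1},
  {"dp":[120,-270,0],"turn":[0,0,0],"grip":1},
  {"dp":[120,-270,0],"turn":[0,0,0],"grip":1},
  {"dp":[120,-270,0],"turn":[0,0,0],"grip":1},
  {"dp":[120,-270,0],"turn":[0,0,0],"grip":1},
])

```text
time_s: 1.9
position: [0.4206, -0.0014, 0.2702]
tcp_rot: [[1.0, 0.002, -0.0], [0.002, -1.0, -0.001], [-0.0, 0.001, -1.0]]
force: [-0.6, -0.4, 0.5]
opening: 0.999
```

```bash
python3 -c "
from h import *
st()
ci,p,d=look('w2')
cv2.imwrite('pics/w2b.png',cv2.resize(p[:230,:,::-1],(800,359)))
plan([0.30,0.29,0.27],0)"
```

```text
t 1.9 pos [ 0.4206 -0.0014  0.2702] yaw 0.12 open 0.999 F [-0.6 -0.4  0.5] q [-15.  11. 107.  -0.  62.  74.]
dp [-120.2, -292.2, 0.1] turn [0.04, 0.04, -0.01] rows 7.0
```

View pics/w2b.png

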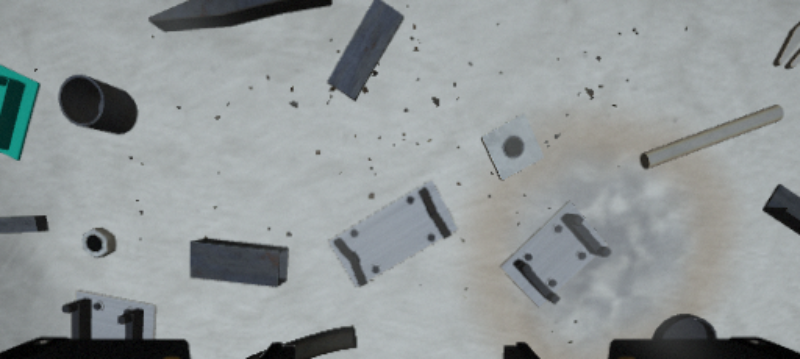

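Request:
jog_arm([
  {"dp":[-120,-290,0],"turn":[0,0,0],"grip":1},
  {"dp":[-120,-290,0],"turn":[0,0,0],"grip":1},
  {"dp":[-120,-290,0],"turn":[0,0,0],"grip":1},
  {"dp":[-120,-290,0],"turn":[0,0,0],"grip":1},
  {"dp":[-120,-290,0],"turn":[0,0,0],"grip":1},
  {"dp":[-120,-290,0],"turn":[0,0,0],"grip":1},
  {"dp":[-120,-290,0],"turn":[0,0,0],"grip":1},
  {"dp":[-120,-290,0],"turn":[0,0,0],"grip":1},
  {"dp":[-120,-290,0],"turn":[0,0,0],"grip":1},
])

```text
time_s: 2.85
position: [0.3007, 0.2875, 0.2704]
tcp_rot: [[1.0, -0.002, 0.0], [-0.002, -1.0, -0.001], [0.0, 0.001, -1.0]]
force: [0.5, 0.5, -0.1]
opening: 1.003
```

```bash
python3 -c "
from h import *
st()
ci,p,d=look('w3')
cv2.imwrite('pics/w3b.png',cv2.resize(p[:230,:,::-1],(800,359)))
"
```

```text
t 2.85 pos [0.3007 0.2875 0.2704] yaw -0.11 open 1.003 F [ 0.5  0.5 -0.1] q [ 28.  11. 108.  -0.  62. 118.]
```

View pics/w3b.png

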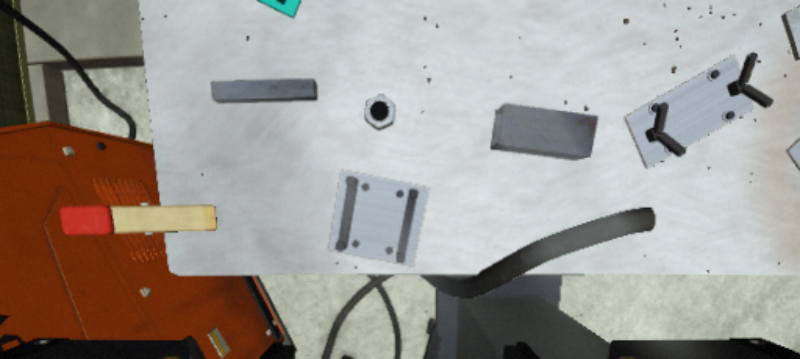

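```bash
cat >> h.py <<'E'
def ortho(ci,p,z,x0,x1,y0,y1,mm=1.0):
    # rows: x decreasing from x1 ; cols: y decreasing from y1 (left = +y)
    n=mm/1000
    X=np.arange(x1,x0,-n); Y=np.arange(y1,y0,-n)
    yy,xx=np.meshgrid(Y,X)
    uv=proj(ci,np.c_[xx.ravel(),yy.ravel(),np.full(xx.size,z)]).astype(np.float32)
    return cv2.remap(p,uv[:,0].reshape(xx.shape),uv[:,1].reshape(xx.shape),cv2.INTER_LINEAR)
E
python3 - <<'E'
from h import *
for tag,z,b in [('w2',.0,(0.40,0.70,-0.4,0.4))]:
    ci,p,d=load(tag); cv2.imwrite('pics/o2.png',ortho(ci,p,z,*b)[:,:,::-1])
    P=cloud(ci,d); print('table z',np.nanmedian(P[130:150,130:170,2]), np.nanstd(P[130:150,130:170,2]))
ci,p,d=load('w3'); a=ortho(ci,p,0.004,0.29,0.55,0.05,0.45); 
ci,p,d=load('w1'); b=ortho(ci,p,0.004,0.29,0.55,-0.45,-0.05)
cv2.imwrite('pics/o13.png',np.hstack([a,b])[:,:,::-1])
E
```

```text
table z 0.0009682384317787618 0.0008376803928797084
```

View pics/o2.png

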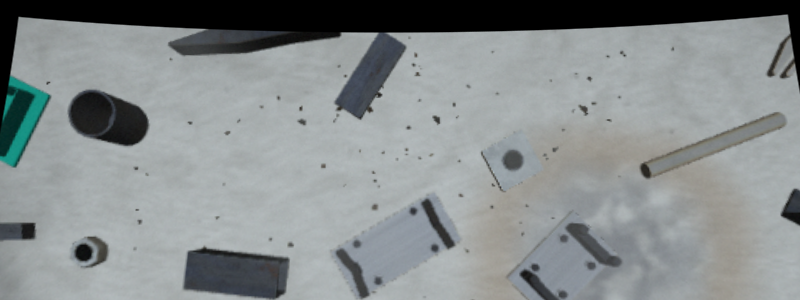

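View pics/o13.png

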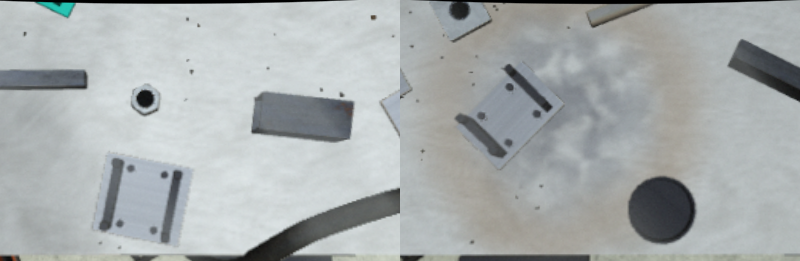

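```bash
python3 - <<'E'
from h import *
for tag in ['w1','w2','w3']:
    ci,p,d=load(tag); P=cloud(ci,d); z=P[...,2].copy(); z[215:]=np.nan
    m=((z>0.006)&(z<0.15)&(P[...,0]>0.28)&(P[...,0]<0.75)).astype(np.uint8)
    n,l,s,c=cv2.connectedComponentsWithStats(m,connectivity=8)
    for i in range(1,n):
        if s[i,4]<60: continue
        q=P[l==i]; top=np.percentile(q[:,2],90)
        t=q[np.abs(q[:,2]-top)<0.004]
        r=cv2.minAreaRect((t[:,:2]*1000).astype(np.float32))
        print(tag,'px',np.round(c[i]),s[i,4],'touch' if s[i,0]==0 or s[i,1]==0 or s[i,0]+s[i,2]>=512 or s[i,1]+s[i,3]>=215 else '','top %.1f'%(top*1000),'ctr',np.round(r[0],1),'size',np.round(r[1],1),'ang',round(r[2],1))
E
```

```text
w1 px [142.  11.] 726 touch top 8.4 ctr [ 538.1 -111. ] size [45.5 46.7] ang 27.0
w1 px [249.   6.] 425 touch top 17.7 ctr [ 537.4 -267.7] size [14.3 61.2] ang 16.8
w1 px [85. 48.] 343  top 40.1 ctr [477.6 -35. ] size [49.9  8.5] ang 31.4
w1 px [363.  60.] 776  top 31.8 ctr [ 462.6 -425.5] size [105.4   5.5] ang 63.4
w1 px [192.  66.] 416  top 38.1 ctr [ 457.1 -181.9] size [49.3  7.6] ang 45.5
w1 px [39. 83.] 329  top 40.4 ctr [432.3  42.6] size [49.7  9.2] ang 30.1
w1 px [162.  96.] 395  top 38.0 ctr [ 412.2 -138.4] size [49.3  8. ] ang 45.6
w1 px [281. 147.] 449  top 18.3 ctr [ 340.2 -310. ] size [63.1 62.3] ang 0.4
w1 px [ 27. 149.] 952 touch top 30.1 ctr [343.3  87. ] size [21.2 92. ] ang 13.2
w2 px [144.   7.] 1303 touch top 26.9 ctr [653.7 156.8] size [ 15.3 122.7] ang 2.9
w2 px [233.  31.] 1305 touch top 8.5 ctr [622.8  27.5] size [36.8 86.2] ang 58.1
w2 px [505.  28.] 148 touch top 9.9 ctr [ 641.  -376.1] size [10.7 39.5] ang 63.8
w2 px [508.  38.] 64 touch top 17.7 ctr [ 624.7 -376. ] size [ 7.1 16.3] ang 55.5
w2 px [ 5. 69.] 505 touch top 25.1 ctr [583.7 369.3] size [ 9.3 4
[... 1261 characters left out ...]
6.8] ang 8.1
w3 px [470.  58.] 709  top 38.1 ctr [477.  -33.6] size [49.9  8.4] ang 29.8
w3 px [169.  57.] 925  top 18.3 ctr [469.1 410.2] size [17.1 94.9] ang 0.6
w3 px [243.  71.] 347  top 17.5 ctr [449.5 304.1] size [27.  28.8] ang 81.6
w3 px [424.  82.] 550  top 40.0 ctr [432.   44.3] size [50.   8.5] ang 28.7
w3 px [349.  84.] 1812  top 37.6 ctr [429.8 154.7] size [85.9 35.5] ang 84.2
w3 px [223. 138.] 457  top 37.9 ctr [357.  335.7] size [ 7.4 66.8] ang 78.6
w3 px [258. 143.] 463  top 37.9 ctr [345.9 279.1] size [ 8.  66.1] ang 79.0
w3 px [ 87. 140.] 1762  top 39.3 ctr [354.7 582.7] size [48.5 27.6] ang 89.0
w3 px [362. 157.] 1856  top 29.5 ctr [329.1 117.3] size [ 23.5 158.8] ang 19.9
```

```bash
python3 - <<'E'
from h import *
ci,p,d=load('w1'); P=cloud(ci,d)
print(np.round(P[147,255:308:3]*1000,0)[:,[1,2]].tolist())
c=p[115:180,240:325,::-1]; c=cv2.convertScaleAbs(cv2.resize(c,None,fx=6,fy=6,interpolation=2),alpha=2.2)
cv2.imwrite('pics/cup.png',c[:, :400])
ci,p,d=load('w3'); c2=cv2.resize(p[100:180,200:290,::-1],None,fx=5,fy=5); cv2.imwrite('pics/cc.png',np.hstack([c[:390,:400],c2[:390,:400]]))
plan([0.469,0.410,0.10],90.6)
E
```

```text
[[-271.0, 1.0], [-276.0, 2.0], [-280.0, 17.0], [-285.0, 6.0], [-290.0, 5.0], [-295.0, 5.0], [-299.0, 4.0], [-304.0, 6.0], [-309.0, 7.0], [-313.0, 6.0], [-318.0, 6.0], [-323.0, 6.0], [-328.0, 4.0], [-332.0, 4.0], [-337.0, 5.0], [-340.0, 16.0], [-347.0, 1.0], [-352.0, 1.0]]
dp [167.8, -123.4, 170.3] turn [0.03, 0.04, -90.76] rows 11.0
```

View pics/cc.png

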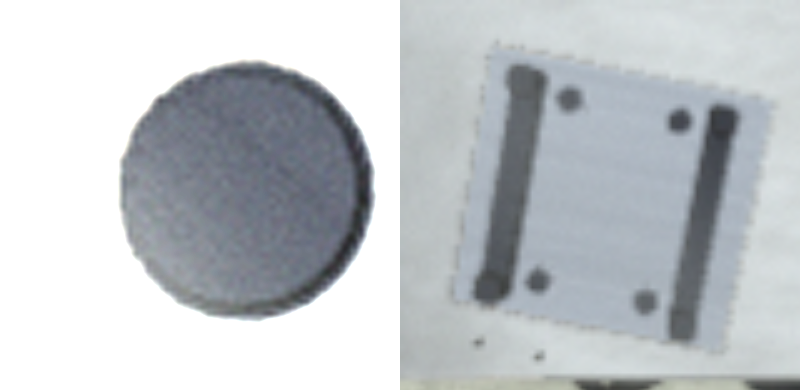

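The open shallow cup (w1 px 281,147; floor about 5 mm, rim about 17 mm) is the cup. The grey rest (w3 px 240,141; saddles 57.7 mm apart, 67 mm wide) is the wide rest, and the turquoise one (w2 px 5,69) is the look-alike. The bar at w3 px (169,57) is 17x95 mm and 18 mm high, so it is the square bar. The plate at w2 px (233,31) is only 8 mm high, so it isn't.

Request:
jog_arm([
  {"dp":[168,-123,170],"turn":[0,0,-90.7],"grip":0.6},
  {"dp":[168,-123,170],"turn":[0,0,-90.7],"grip":0.6},
  {"dp":[168,-123,170],"turn":[0,0,-90.7],"grip":0.6},
  {"dp":[168,-123,170],"turn":[0,0,-90.7],"grip":0.6},
  {"dp":[168,-123,170],"turn":[0,0,-90.7],"grip":0.6},
  {"dp":[168,-123,170],"turn":[0,0,-90.7],"grip":0.6},
  {"dp":[168,-123,170],"turn":[0,0,-90.7],"grip":0.6},
  {"dp":[168,-123,170],"turn":[0,0,-90.7],"grip":0.6},
  {"dp":[168,-123,170],"turn":[0,0,-90.7],"grip":0.6},
  {"dp":[168,-123,170],"turn":[0,0,-90.7],"grip":0.6},
])

```text
time_s: 3.9
position: [0.4696, 0.4093, 0.1001]
tcp_rot: [[0.068, 0.998, -0.001], [0.998, -0.068, -0.001], [-0.001, -0.0, -1.0]]
force: [-0.7, -0.5, -0.6]
opening: 0.598
```

```bash
python3 -c "
from h import *
st(); plan([0.469,0.410,0.013],90.6)"
```

```text
t 3.9 pos [0.4696 0.4093 0.1001] yaw 86.08 open 0.598 F [-0.7 -0.5 -0.6] q [31. 40. 88. -0. 52. 35.]
dp [0.7, -0.6, 87.1] turn [-0.03, 0.05, -4.52] rows 2.0
```

Request:
jog_arm([
  {"dp":[0.5,-0.5,30],"turn":[0,0,-4.5],"grip":0.6},
  {"dp":[0.5,-0.5,60],"turn":[0,0,-4.5],"grip":0.6},
  {"dp":[0.5,-0.5,80],"turn":[0,0,-4.5],"grip":0.6},
  {"dp":[0.5,-0.5,87],"turn":[0,0,-4.5],"grip":0.6},
  {"dp":[0.5,-0.5,87],"turn":[0,0,-4.5],"grip":0.6},
  {"dp":[0.5,-0.5,87],"turn":[0,0,-4.5],"grip":0},
  {"dp":[0.5,-0.5,87],"turn":[0,0,-4.5],"grip":0},
  {"dp":[0.5,-0.5,87],"turn":[0,0,-4.5],"grip":0},
  {"dp":[0.5,-0.5,87],"turn":[0,0,-4.5],"grip":0},
  {"dp":[0.5,-0.5,87],"turn":[0,0,-4.5],"grip":0},
])

```text
time_s: 4.9
position: [0.4674, 0.4127, 0.0139]
tcp_rot: [[-0.008, 1.0, 0.001], [1.0, 0.008, 0.0], [0.0, 0.001, -1.0]]
force: [1.5, 0.5, -0.4]
opening: 0.235
```

```bash
python3 -c "
from h import *
st(); plan([0.435,-0.160,0.12],135.3)"
```

```text
t 4.9 pos [0.4674 0.4127 0.0139] yaw 90.48 open 0.235 F [ 1.5  0.5 -0.4] q [31. 47. 90. -0. 43. 31.]
dp [-572.4, -37.1, -106.3] turn [0.05, -0.0, -44.82] rows 12.0
```

Request:
jog_arm([
  {"dp":[0,0,0],"turn":[0,0,0],"grip":0},
  {"dp":[0,0,0],"turn":[0,0,0],"grip":0},
  {"dp":[0,0,-30],"turn":[0,0,0],"grip":0},
  {"dp":[0,0,-70],"turn":[0,0,0],"grip":0},
  {"dp":[0,0,-106],"turn":[0,0,0],"grip":0},
  {"dp":[0,0,-106],"turn":[0,0,0],"grip":0},
])

```text
time_s: 5.5
position: [0.4698, 0.4146, 0.1245]
tcp_rot: [[-0.008, 1.0, 0.008], [1.0, 0.008, 0.005], [0.005, 0.008, -1.0]]
force: [1.5, 0.8, -0.6]
opening: 0.178
```

```bash
python3 -c "
from h import *
st(); plan([0.435,-0.160,0.12],135.3)
ci,p,d=look('g1'); cv2.imwrite('pics/g1b.png',cv2.resize(p[:,:,::-1],(640,480)))"
```

```text
t 5.5 pos [0.4698 0.4146 0.1245] yaw 90.48 open 0.178 F [ 1.5  0.8 -0.6] q [31. 38. 88.  0. 54. 31.]
dp [-574.3, -39.7, 1.1] turn [0.57, -0.1, -44.82] rows 12.0
```

View pics/g1b.png

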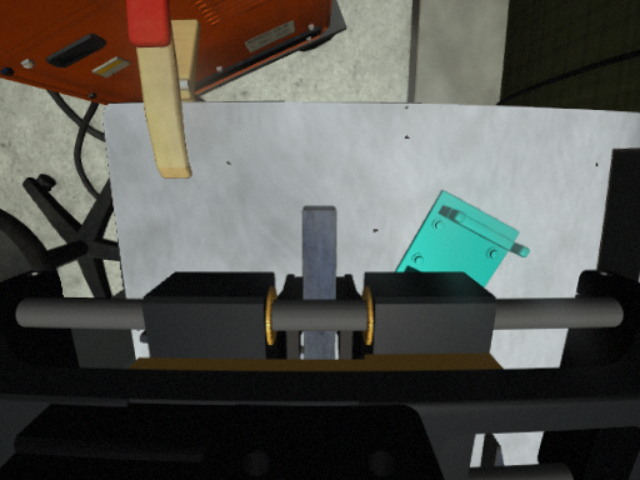

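Request:
jog_arm([
  {"dp":[-574,-40,0],"turn":[0.5,0,-44.8],"grip":0},
  {"dp":[-574,-40,0],"turn":[0.5,0,-44.8],"grip":0},
  {"dp":[-574,-40,0],"turn":[0.5,0,-44.8],"grip":0},
  {"dp":[-574,-40,0],"turn":[0.5,0,-44.8],"grip":0},
  {"dp":[-574,-40,0],"turn":[0.5,0,-44.8],"grip":0},
  {"dp":[-574,-40,0],"turn":[0.5,0,-44.8],"grip":0},
  {"dp":[-574,-40,0],"turn":[0.5,0,-44.8],"grip":0},
  {"dp":[-574,-40,0],"turn":[0.5,0,-44.8],"grip":0},
  {"dp":[-574,-40,0],"turn":[0.5,0,-44.8],"grip":0},
  {"dp":[-574,-40,0],"turn":[0.5,0,-44.8],"grip":0},
])

```text
time_s: 6.55
position: [0.4357, -0.0724, 0.1181]
tcp_rot: [[-0.71, 0.704, -0.012], [0.704, 0.71, -0.002], [0.007, -0.009, -1.0]]
force: [1.1, -0.2, -1.7]
opening: 0.18
```

```bash
python3 - <<'E'
from h import *
ci,p,d=load('g1'); P=cloud(ci,d)
for v in (168,175,190,205): print(v,np.round(P[v,242:270:4]*1000,0).tolist())
st(); plan([0.435,-0.160,0.12],135.3)
E
```

```text
168 [[462.0, 460.0, 127.0], [464.0, 460.0, 129.0], [466.0, 460.0, 128.0], [468.0, 460.0, 127.0], [471.0, 460.0, 128.0], [473.0, 460.0, 128.0], [475.0, 460.0, 128.0]]
175 [[462.0, 456.0, 127.0], [464.0, 456.0, 128.0], [466.0, 456.0, 129.0], [468.0, 456.0, 128.0], [471.0, 457.0, 130.0], [473.0, 457.0, 129.0], [475.0, 457.0, 129.0]]
190 [[462.0, 448.0, 129.0], [nan, nan, nan], [466.0, 448.0, 128.0], [468.0, 448.0, 129.0], [471.0, 448.0, 128.0], [473.0, 448.0, 129.0], [475.0, 448.0, 129.0]]
205 [[461.0, 438.0, 127.0], [464.0, 438.0, 127.0], [466.0, 439.0, 129.0], [469.0, 438.0, 127.0], [471.0, 439.0, 128.0], [473.0, 438.0, 128.0], [476.0, 439.0, 128.0]]
t 6.55 pos [ 0.4357 -0.0724  0.1181] yaw 135.26 open 0.18 F [ 1.1 -0.2 -1.7] q [-24.  28. 114.  -1.  39. -69.]
dp [-61.1, -62.8, -1.7] turn [-0.53, -0.41, -0.03] rows 2.0
```

Request:
jog_arm([
  {"dp":[-61,-63,-2],"turn":[-0.5,-0.4,0],"grip":0},
  {"dp":[-61,-63,-2],"turn":[-0.5,-0.4,0],"grip":0},
  {"dp":[-61,-63,-2],"turn":[-0.5,-0.4,0],"grip":0},
  {"dp":[-61,-63,-2],"turn":[-0.5,-0.4,0],"grip":0},
])

```text
time_s: 6.95
position: [0.4352, -0.1588, 0.1205]
tcp_rot: [[-0.708, 0.706, -0.0], [0.706, 0.708, 0.001], [0.0, 0.0, -1.0]]
force: [-1.0, -1.2, -2.2]
opening: 0.183
```

```bash
python3 - <<'E'
from h import *
st(); plan([0.435,-0.160,0.039],135.3)
E
```

```text
t 6.95 pos [ 0.4352 -0.1588  0.1205] yaw 135.11 open 0.183 F [-1.  -1.2 -2.2] q [-34.  29. 111.   0.  40. -79.]
dp [-0.7, -1.0, 81.5] turn [0.02, -0.02, -0.19] rows 2.0
```

Request:
jog_arm([
  {"dp":[0,-1,30],"turn":[0,0,0],"grip":0},
  {"dp":[0,-1,55],"turn":[0,0,0],"grip":0},
  {"dp":[0,-1,70],"turn":[0,0,0],"grip":0},
  {"dp":[0,-1,78],"turn":[0,0,0],"grip":0},
  {"dp":[0,-1,81],"turn":[0,0,0],"grip":0},
  {"dp":[0,-1,81],"turn":[0,0,0],"grip":0},
  {"dp":[0,-1,81],"turn":[0,0,0],"grip":0},
])

```text
time_s: 7.65
position: [0.4365, -0.1595, 0.0413]
tcp_rot: [[-0.711, 0.703, 0.004], [0.703, 0.711, -0.002], [-0.005, 0.001, -1.0]]
force: [0.2, -0.3, -1.4]
opening: 0.183
```

Request:
jog_arm([
  {"dp":[0,0,0],"turn":[0,0,0],"grip":0.5},
  {"dp":[0,0,0],"turn":[0,0,0],"grip":0.5},
  {"dp":[0,0,0],"turn":[0,0,0],"grip":0.5},
  {"dp":[0,0,0],"turn":[0,0,0],"grip":0.5},
  {"dp":[0,0,-20],"turn":[0,0,0],"grip":0.5},
  {"dp":[0,0,-60],"turn":[0,0,0],"grip":0.5},
  {"dp":[0,0,-100],"turn":[0,0,0],"grip":0.5},
  {"dp":[0,0,-100],"turn":[0,0,0],"grip":0.5},
])

```text
time_s: 8.45
position: [0.4385, -0.1612, 0.1451]
tcp_rot: [[-0.71, 0.704, 0.012], [0.704, 0.711, -0.008], [-0.014, 0.003, -1.0]]
force: [0.6, 0.1, 0.6]
opening: 0.504
```

```bash
python3 - <<'E'
from h import *
st(); ci,p,d=look('p1'); cv2.imwrite('pics/p1b.png',cv2.resize(p[:,:,::-1],(640,480)))
look('t1','top'); p=cv2.imread('pics/t1.png')[150:250,240:440]; cv2.imwrite('pics/t1b.png',cv2.resize(p,None,fx=4,fy=4))
E
```

```text
t 8.45 pos [ 0.4385 -0.1612  0.1451] yaw 135.28 open 0.504 F [0.6 0.1 0.6] q [-34.  26. 110.   0.  43. -79.]
```

View pics/p1b.png

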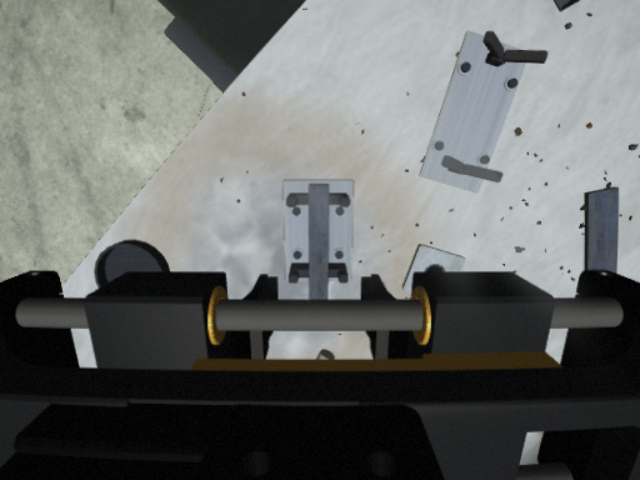

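```bash
python3 - <<'E'
from h import *
ci,p,d=load('p1'); P=cloud(ci,d); z=P[...,2]; z[215:]=np.nan
m=(np.abs(z-.041)<.0035)&(np.hypot(P[...,0]-.435,P[...,1]+.16)<.06)
c,s=np.cos(np.radians(135.3)),np.sin(np.radians(135.3))
q=P[m][:,:2]-[.435,-.16]; print(m.sum(),'long',np.percentile(q@[c,s],[1,99]),'side',np.percentile(q@[-s,c],[2,10,50,90,98]))
plan([0.5533,-0.3038,0.09],111)
E
```

```text
1202 long [-0.02075627  0.04530923] side [-0.02174702 -0.00812659 -0.00121033  0.00579851  0.02025372]
dp [-184.2, -20.0, 52.9] turn [0.15, 0.34, 24.27] rows 4.0
```

Request:
jog_arm([
  {"dp":[-184,-20,20],"turn":[0,0,24.3],"grip":0.55},
  {"dp":[-184,-20,30],"turn":[0,0,24.3],"grip":0.55},
  {"dp":[-184,-20,40],"turn":[0,0,24.3],"grip":0.55},
  {"dp":[-184,-20,53],"turn":[0,0,24.3],"grip":0.55},
  {"dp":[-184,-20,53],"turn":[0,0,24.3],"grip":0.55},
  {"dp":[-184,-20,53],"turn":[0,0,24.3],"grip":0.55},
])

```text
time_s: 9.15
position: [0.5508, -0.3023, 0.0851]
tcp_rot: [[-0.357, 0.934, -0.002], [0.934, 0.357, 0.003], [0.003, -0.001, -1.0]]
force: [0.5, 0.4, 1.2]
opening: 0.552
```

```bash
python3 - <<'E'
from h import *
st(); plan([0.5533,-0.3038,0.013],111)
ci,p,d=look('g2'); cv2.imwrite('pics/g2b.png',cv2.resize(p[:,:,::-1],(640,480)))
E
```

```text
t 9.15 pos [ 0.5508 -0.3023  0.0851] yaw 110.92 open 0.552 F [0.5 0.4 1.2] q [-39.  41.  88.   0.  51. -60.]
dp [-2.5, 1.9, 72.1] turn [-0.06, -0.18, -0.08] rows 2.0
```

View pics/g2b.png

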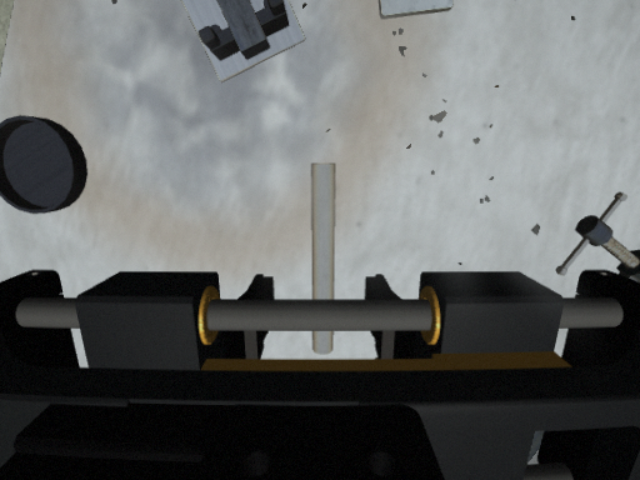

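Request:
jog_arm([
  {"dp":[-2.5,2,35],"turn":[0,0,0],"grip":0.55},
  {"dp":[-2.5,2,60],"turn":[0,0,0],"grip":0.55},
  {"dp":[-2.5,2,72],"turn":[0,0,0],"grip":0.55},
  {"dp":[-2.5,2,72],"turn":[0,0,0],"grip":0.4},
  {"dp":[-2.5,2,72],"turn":[0,0,0],"grip":0},
  {"dp":[-2.5,2,72],"turn":[0,0,0],"grip":0},
  {"dp":[-2.5,2,72],"turn":[0,0,0],"grip":0},
  {"dp":[-2.5,2,72],"turn":[0,0,0],"grip":0},
  {"dp":[-2.5,2,72],"turn":[0,0,0],"grip":0},
  {"dp":[-2.5,2,72],"turn":[0,0,0],"grip":0},
])

```text
time_s: 10.2
position: [0.556, -0.3055, 0.0175]
tcp_rot: [[-0.358, 0.934, 0.004], [0.934, 0.358, -0.003], [-0.004, 0.003, -1.0]]
force: [-0.4, 0.2, 6.0]
opening: 0.171
```

Request:
jog_arm([
  {"dp":[0,0,0],"turn":[0,0,0],"grip":0},
  {"dp":[0,0,-30],"turn":[0,0,0],"grip":0},
  {"dp":[0,0,-70],"turn":[0,0,0],"grip":0},
  {"dp":[0,0,-107],"turn":[0,0,0],"grip":0},
  {"dp":[0,0,-107],"turn":[0,0,0],"grip":0},
])

```text
time_s: 10.7
position: [0.5584, -0.3071, 0.1286]
tcp_rot: [[-0.358, 0.934, 0.012], [0.934, 0.358, -0.009], [-0.012, 0.008, -1.0]]
force: [1.2, -0.1, -2.8]
opening: 0.172
```

```bash
python3 - <<'E'
from h import *
st(); plan([0.455,0.0045,0.12],120)
ci,p,d=look('g3'); cv2.imwrite('pics/g3b.png',cv2.resize(p[:,:,::-1],(640,480)))
P=cloud(ci,d)
for v in range(100,215,8): print(v,np.round(P[v,250:266:5]*1000,0).tolist())
E
```

```text
t 10.7 pos [ 0.5584 -0.3071  0.1286] yaw 110.97 open 0.172 F [ 1.2 -0.1 -2.8] q [-39.  38.  86.   0.  55. -60.]
dp [328.0, 14.9, 4.7] turn [0.4, 0.74, -9.03] rows 7.0
100 [[520.0, -221.0, 2.0], [525.0, -219.0, 1.0], [530.0, -217.0, 1.0], [534.0, -215.0, 2.0]]
108 [[523.0, -228.0, 1.0], [528.0, -226.0, 2.0], [532.0, -224.0, 1.0], [537.0, -223.0, 3.0]]
116 [[526.0, -235.0, 2.0], [530.0, -233.0, 1.0], [535.0, -232.0, 2.0], [540.0, -230.0, 1.0]]
124 [[530.0, -243.0, 128.0], [533.0, -242.0, 128.0], [535.0, -241.0, 127.0], [538.0, -240.0, 125.0]]
132 [[532.0, -247.0, 128.0], [534.0, -246.0, 128.0], [537.0, -245.0, 127.0], [540.0, -244.0, 125.0]]
140 [[533.0, -251.0, 126.0], [536.0, -250.0, 128.0], [539.0, -249.0, 127.0], [541.0, -248.0, 125.0]]
148 [[535.0, -255.0, 128.0], [537.0, -254.0, 128.0], [540.0, -253.0, 127.0], [543.0, -252.0, 127.0]]
156 [[536.0, -260.0, 126.0], [539.0, -258.0, 127.0], [542.0, -257.0, 128.0], [545.0, -256.0, 126.0]]
164 [[538.0, -264.0, 129.0], [541.0, -263.0, 128.0], [544.0, -262.0, 127.0], [546.0, -261.0, 126.0]]
172 [[540.0, -268.0, 127.0], [542.0, -267.0, 128.0], [545.0, -266.0, 128.0], [548.0, -265.0, 126.0]]
180 [[541.0, -273.0, 128.0], [544.0, -271.0, 129.0], [547.0, -270.0, 127.0], [550.0, -270.0, 126.0]]
188 [[543.0, -277.0, 128.0], [546.0, -276.0, 128.0], [549.0, -275.0, 127.0], [552.0, -274.0, 126.0]]
196 [[545.0, -282.0, 126.0], [548.0, -280.0, 128.0], [550.0, -279.0, 128.0], [553.0, -279.0, 126.0]]
204 [[547.0, -286.0, 127.0], [549.0, -285.0, 127.0], [552.0, -284.0, 127.0], [555.0, -283.0, 126.0]]
212 [[548.0, -291.0, 128.0], [551.0, -290.0, 128.0], [554.0, -289.0, 127.0], [557.0, -288.0, 126.0]]
```

View pics/g3b.png

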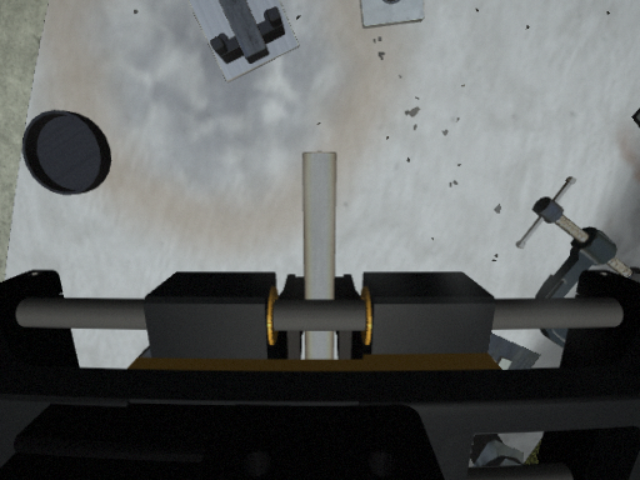

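Request:
jog_arm([
  {"dp":[328,15,5],"turn":[0.4,0.7,-9],"grip":0},
  {"dp":[328,15,5],"turn":[0.4,0.7,-9],"grip":0},
  {"dp":[328,15,5],"turn":[0.4,0.7,-9],"grip":0},
  {"dp":[328,15,5],"turn":[0.4,0.7,-9],"grip":0},
  {"dp":[328,15,5],"turn":[0.4,0.7,-9],"grip":0},
  {"dp":[328,15,5],"turn":[0.4,0.7,-9],"grip":0},
  {"dp":[328,15,5],"turn":[0.4,0.7,-9],"grip":0},
  {"dp":[328,15,5],"turn":[0.4,0.7,-9],"grip":0},
  {"dp":[328,15,5],"turn":[0.4,0.7,-9],"grip":0},
])

```text
time_s: 11.65
position: [0.4513, 0.0073, 0.1165]
tcp_rot: [[-0.501, 0.865, -0.01], [0.865, 0.501, 0.006], [0.01, -0.006, -1.0]]
force: [-0.0, 0.7, -2.6]
opening: 0.17
```

```bash
python3 - <<'E'
from h import *
st(); plan([0.455,0.0045,0.042],120)
E
```

```text
t 11.65 pos [0.4513 0.0073 0.1165] yaw 120.07 open 0.17 F [-0.   0.7 -2.6] q [-13.  29. 112.   0.  39. -44.]
dp [-5.1, 2.2, 74.5] turn [-0.33, -0.6, 0.07] rows 2.0
```

Request:
jog_arm([
  {"dp":[-3,1,20],"turn":[0,0,0],"grip":0},
  {"dp":[-3,1,45],"turn":[0,0,0],"grip":0},
  {"dp":[-3,1,60],"turn":[0,0,0],"grip":0},
  {"dp":[-3,1,68],"turn":[0,0,0],"grip":0},
  {"dp":[-3,1,71],"turn":[0,0,0],"grip":0},
  {"dp":[-3,1,71],"turn":[0,0,0],"grip":0},
  {"dp":[-3,1,71],"turn":[0,0,0],"grip":0},
])

```text
time_s: 12.35
position: [0.4543, 0.0047, 0.0469]
tcp_rot: [[-0.499, 0.867, -0.007], [0.867, 0.499, 0.006], [0.009, -0.003, -1.0]]
force: [-0.4, -1.0, -1.5]
opening: 0.174
```

```bash
python3 - <<'E'
from h import *
st(); plan([0.455,0.0045,0.042],120)
E
```

```text
t 12.35 pos [0.4543 0.0047 0.0469] yaw 119.94 open 0.174 F [-0.4 -1.  -1.5] q [-14.  38. 114.   0.  29. -44.]
dp [-0.5, 0.5, 4.9] turn [-0.19, -0.49, -0.06] rows 1.0
```

Request:
jog_arm([
  {"dp":[0,0,3],"turn":[0,-0.5,0],"grip":0},
  {"dp":[0,0,4],"turn":[0,-0.5,0],"grip":0},
  {"dp":[0,0,4],"turn":[0,-0.5,0],"grip":0},
  {"dp":[0,0,4],"turn":[0,-0.5,0],"grip":0},
])

```text
time_s: 12.75
position: [0.4538, 0.0052, 0.0427]
tcp_rot: [[-0.5, 0.866, -0.004], [0.866, 0.5, -0.002], [0.0, -0.004, -1.0]]
force: [1.0, -0.3, -2.5]
opening: 0.171
```

Request:
jog_arm([
  {"dp":[0,0,0],"turn":[0,0,0],"grip":0.5},
  {"dp":[0,0,0],"turn":[0,0,0],"grip":0.5},
  {"dp":[0,0,0],"turn":[0,0,0],"grip":0.5},
  {"dp":[0,0,0],"turn":[0,0,0],"grip":0.5},
  {"dp":[0,0,-15],"turn":[0,0,0],"grip":0.5},
  {"dp":[0,0,-50],"turn":[0,0,0],"grip":0.5},
  {"dp":[0,0,-90],"turn":[0,0,0],"grip":0.5},
  {"dp":[0,0,-90],"turn":[0,0,0],"grip":0.5},
])

```text
time_s: 13.55
position: [0.457, 0.0047, 0.1364]
tcp_rot: [[-0.5, 0.866, 0.005], [0.866, 0.5, -0.004], [-0.006, 0.003, -1.0]]
force: [1.0, 0.9, -0.0]
opening: 0.5
```

```bash
python3 - <<'E'
from h import *
st(); ci,p,d=look('p2'); cv2.imwrite('pics/p2b.png',cv2.resize(p[:,:,::-1],(640,480)))
P=cloud(ci,d); z=P[...,2]; z[215:]=np.nan
m=(np.abs(z-.038)<.004)&(np.hypot(P[...,0]-.455,P[...,1]-.0045)<.08)
c,s=np.cos(np.radians(120)),np.sin(np.radians(120))
q=P[m][:,:2]-[.455,.0045]; print(m.sum(),'long',np.percentile(q@[c,s],[1,99]),'side',np.percentile(q@[-s,c],[2,10,50,90,98]))
plan([0.430,0.1547,0.10],84.3)
E
```

```text
t 13.55 pos [0.457  0.0047 0.1364] yaw 119.98 open 0.5 F [ 1.   0.9 -0. ] q [-13.  27. 111.  -0.  41. -43.]
1714 long [-0.01494532  0.07162336] side [-0.02078549 -0.00794456 -0.00042992  0.0064258   0.0190744 ]
dp [142.7, 52.5, 34.2] turn [0.08, 0.2, 35.68] rows 5.0
```

View pics/p2b.png

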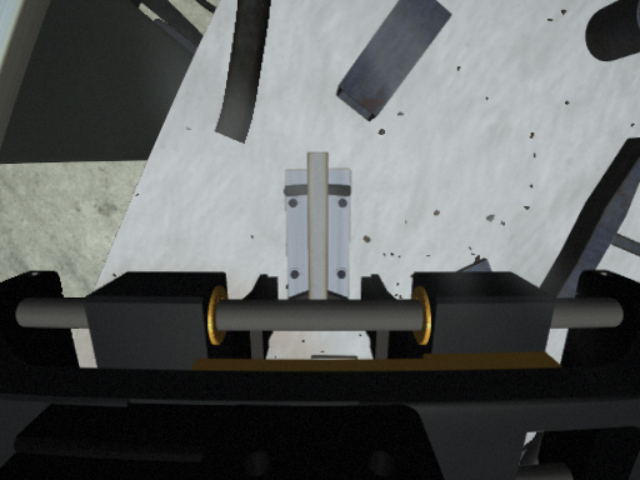

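Request:
jog_arm([
  {"dp":[143,52,10],"turn":[0,0,35.7],"grip":0.8},
  {"dp":[143,52,20],"turn":[0,0,35.7],"grip":0.8},
  {"dp":[143,52,30],"turn":[0,0,35.7],"grip":0.8},
  {"dp":[143,52,34],"turn":[0,0,35.7],"grip":0.8},
  {"dp":[143,52,34],"turn":[0,0,35.7],"grip":0.8},
  {"dp":[143,52,34],"turn":[0,0,35.7],"grip":0.8},
  {"dp":[143,52,34],"turn":[0,0,35.7],"grip":0.8},
])

```text
time_s: 14.3
position: [0.4271, 0.1549, 0.0976]
tcp_rot: [[0.098, 0.995, -0.006], [0.995, -0.098, -0.002], [-0.002, -0.005, -1.0]]
force: [-0.4, -0.1, -0.1]
opening: 0.798
```

```bash
python3 - <<'E'
from h import *
st(); plan([0.430,0.1547,0.021],84.3)
E
```

```text
t 14.3 pos [0.4271 0.1549 0.0976] yaw 84.38 open 0.798 F [-0.4 -0.1 -0.1] q [  6.  31. 113.  -0.  36.  12.]
dp [0.3, 3.3, 76.6] turn [-0.3, 0.13, 0.08] rows 2.0
```

Request:
jog_arm([
  {"dp":[0,2,35],"turn":[0,0,0],"grip":0.8},
  {"dp":[0,2,60],"turn":[0,0,0],"grip":0.8},
  {"dp":[0,2,76],"turn":[0,0,0],"grip":0.8},
  {"dp":[0,2,76],"turn":[0,0,0],"grip":0.6},
  {"dp":[0,2,76],"turn":[0,0,0],"grip":0},
  {"dp":[0,2,76],"turn":[0,0,0],"grip":0},
  {"dp":[0,2,76],"turn":[0,0,0],"grip":0},
  {"dp":[0,2,76],"turn":[0,0,0],"grip":0},
  {"dp":[0,2,76],"turn":[0,0,0],"grip":0},
  {"dp":[0,2,76],"turn":[0,0,0],"grip":0},
])

```text
time_s: 15.3
position: [0.4301, 0.1548, 0.0232]
tcp_rot: [[0.1, 0.995, -0.002], [0.995, -0.1, -0.001], [-0.001, -0.001, -1.0]]
force: [0.0, -0.4, 6.1]
opening: 0.399
```

Request:
jog_arm([
  {"dp":[0,0,0],"turn":[0,0,0],"grip":0},
  {"dp":[0,0,-30],"turn":[0,0,0],"grip":0},
  {"dp":[0,0,-70],"turn":[0,0,0],"grip":0},
  {"dp":[0,0,-110],"turn":[0,0,0],"grip":0},
  {"dp":[0,0,-110],"turn":[0,0,0],"grip":0},
])

```text
time_s: 15.8
position: [0.4324, 0.1554, 0.1363]
tcp_rot: [[0.099, 0.995, 0.005], [0.995, -0.099, -0.0], [0.0, 0.005, -1.0]]
force: [0.3, -0.4, -2.7]
opening: 0.403
```

```bash
python3 - <<'E'
from h import *
st(); plan([0.3515,0.3074,0.12],78.9)
ci,p,d=look('g4'); cv2.imwrite('pics/g4b.png',cv2.resize(p[:,:,::-1],(640,480)))
P=cloud(ci,d)
for v in range(160,215,6): print(v,np.round(P[v,240:275:8]*1000,0).tolist())
E
```

```text
t 15.8 pos [0.4324 0.1554 0.1363] yaw 84.29 open 0.403 F [ 0.3 -0.4 -2.7] q [  6.  27. 111.  -0.  42.  12.]
dp [143.2, -95.7, 15.8] turn [0.31, -0.02, 5.39] rows 4.0
160 [[420.0, 191.0, 1.0], [428.0, 191.0, 3.0], [437.0, 190.0, 1.0], [446.0, 189.0, 1.0], [454.0, 188.0, 1.0]]
166 [[419.0, 185.0, 1.0], [428.0, 184.0, 1.0], [436.0, 183.0, 0.0], [445.0, 182.0, 1.0], [454.0, 181.0, 2.0]]
172 [[426.0, 196.0, 117.0], [431.0, 196.0, 118.0], [437.0, 195.0, 117.0], [442.0, 195.0, 118.0], [447.0, 194.0, 117.0]]
178 [[428.0, 198.0, 149.0], [432.0, 198.0, 150.0], [437.0, 197.0, 151.0], [441.0, 197.0, 150.0], [445.0, 196.0, 150.0]]
184 [[428.0, 195.0, 150.0], [432.0, 194.0, 151.0], [436.0, 194.0, 150.0], [440.0, 193.0, 150.0], [445.0, 193.0, 149.0]]
190 [[427.0, 192.0, 151.0], [432.0, 191.0, 150.0], [436.0, 191.0, 150.0], [440.0, 190.0, 150.0], [444.0, 190.0, 150.0]]
196 [[427.0, 188.0, 149.0], [431.0, 187.0, 149.0], [436.0, 187.0, 150.0], [440.0, 187.0, 150.0], [444.0, 186.0, 150.0]]
202 [[427.0, 185.0, 151.0], [431.0, 184.0, 149.0], [435.0, 184.0, 149.0], [440.0, 184.0, 150.0], [444.0, 183.0, 149.0]]
208 [[426.0, 181.0, 149.0], [430.0, 181.0, 149.0], [435.0, 180.0, 150.0], [439.0, 180.0, 149.0], [444.0, 179.0, 149.0]]
214 [[426.0, 179.0, 152.0], [430.0, 177.0, 149.0], [435.0, 177.0, 149.0], [439.0, 177.0, 150.0], [443.0, 176.0, 150.0]]
```

View pics/g4b.png

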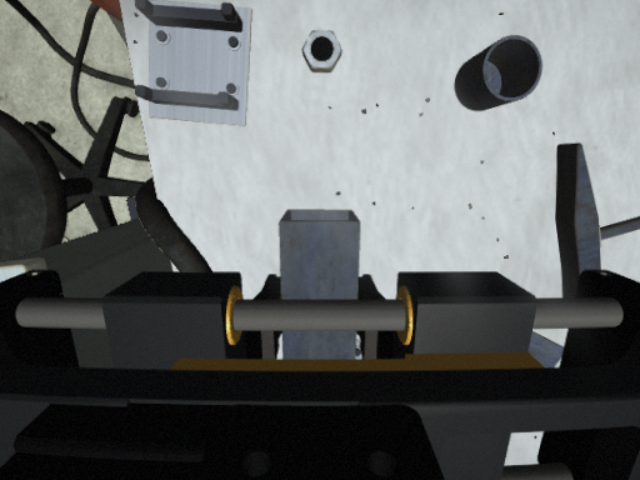

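Request:
jog_arm([
  {"dp":[143,-96,14],"turn":[0,0,5.4],"grip":0},
  {"dp":[143,-96,14],"turn":[0,0,5.4],"grip":0},
  {"dp":[143,-96,14],"turn":[0,0,5.4],"grip":0},
  {"dp":[143,-96,14],"turn":[0,0,5.4],"grip":0},
  {"dp":[143,-96,14],"turn":[0,0,5.4],"grip":0},
  {"dp":[143,-96,14],"turn":[0,0,5.4],"grip":0},
  {"dp":[143,-96,14],"turn":[0,0,5.4],"grip":0},
])

```text
time_s: 16.55
position: [0.3483, 0.3058, 0.1177]
tcp_rot: [[0.194, 0.981, -0.005], [0.981, -0.194, -0.003], [-0.004, -0.005, -1.0]]
force: [-0.2, 0.2, -2.2]
opening: 0.401
```

```bash
python3 - <<'E'
from h import *
st(); plan([0.3515,0.3074,0.049],78.9)
E
```

```text
t 16.55 pos [0.3483 0.3058 0.1177] yaw 78.82 open 0.401 F [-0.2  0.2 -2.2] q [ 27.  29. 111.   0.  40.  39.]
dp [2.4, 3.1, 68.7] turn [-0.28, 0.21, -0.08] rows 2.0
```

Request:
jog_arm([
  {"dp":[2,2,20],"turn":[0,0,0],"grip":0},
  {"dp":[2,2,45],"turn":[0,0,0],"grip":0},
  {"dp":[2,2,60],"turn":[0,0,0],"grip":0},
  {"dp":[2,2,66],"turn":[0,0,0],"grip":0},
  {"dp":[2,2,69],"turn":[0,0,0],"grip":0},
  {"dp":[2,2,69],"turn":[0,0,0],"grip":0},
  {"dp":[2,2,69],"turn":[0,0,0],"grip":0},
])

```text
time_s: 17.25
position: [0.3511, 0.3082, 0.05]
tcp_rot: [[0.194, 0.981, -0.003], [0.981, -0.194, -0.001], [-0.001, -0.003, -1.0]]
force: [-0.8, -0.2, -1.9]
opening: 0.402
```

```bash
python3 - <<'E'
from h import *
st(); plan([0.3515,0.3074,0.048],78.9)
E
```

```text
t 17.25 pos [0.3511 0.3082 0.05  ] yaw 78.84 open 0.402 F [-0.8 -0.2 -1.9] q [ 28.  37. 113.   0.  30.  39.]
dp [-0.7, 0.6, 2.0] turn [-0.15, 0.08, -0.06] rows 1.0
```

Request:
jog_arm([
  {"dp":[0,0,2],"turn":[0,0,0],"grip":0},
  {"dp":[0,0,2],"turn":[0,0,0],"grip":0.75},
  {"dp":[0,0,2],"turn":[0,0,0],"grip":0.75},
  {"dp":[0,0,2],"turn":[0,0,0],"grip":0.75},
  {"dp":[0,0,2],"turn":[0,0,0],"grip":0.75},
  {"dp":[0,0,2],"turn":[0,0,0],"grip":0.75},
  {"dp":[0,0,-15],"turn":[0,0,0],"grip":0.75},
  {"dp":[0,0,-50],"turn":[0,0,0],"grip":0.75},
  {"dp":[0,0,-90],"turn":[0,0,0],"grip":0.75},
  {"dp":[0,0,-90],"turn":[0,0,0],"grip":0.75},
])

```text
time_s: 18.25
position: [0.3535, 0.31, 0.1435]
tcp_rot: [[0.193, 0.981, 0.005], [0.981, -0.193, 0.003], [0.004, 0.004, -1.0]]
force: [0.1, 0.8, 0.3]
opening: 0.749
```

```bash
python3 - <<'E'
from h import *
st(); ci,p,d=look('p3'); cv2.imwrite('pics/p3b.png',cv2.resize(p[:,:,::-1],(640,480)))
P=cloud(ci,d); z=P[...,2]; z[215:]=np.nan
m=(np.abs(z-.060)<.005)&(np.hypot(P[...,0]-.3515,P[...,1]-.3074)<.08)
c,s=np.cos(np.radians(78.9)),np.sin(np.radians(78.9))
q=P[m][:,:2]-[.3515,.3074]; print(m.sum(),'z',np.median(P[m][:,2]),'long',np.percentile(q@[c,s],[1,99]),'side',np.percentile(q@[-s,c],[2,10,50,90,98]))
plan([0.5753,0.2711,0.12],78.9)
E
```

```text
t 18.25 pos [0.3535 0.31   0.1435] yaw 78.88 open 0.749 F [0.1 0.8 0.3] q [ 28.  27. 109.   0.  44.  39.]
2104 z 0.06054101192450542 long [-0.00657572  0.04352335] side [-0.01588463 -0.01309342  0.00058659  0.01484343  0.01759716]
dp [5.5, 226.1, 21.9] turn [0.07, -0.09, -0.02] rows 5.0
```

View pics/p3b.png

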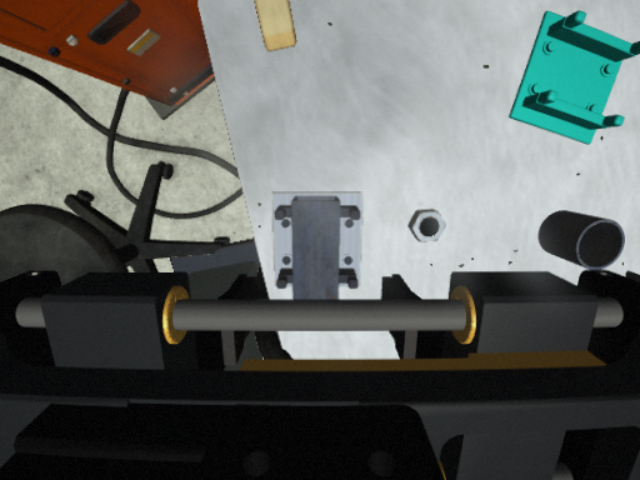

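Request:
jog_arm([
  {"dp":[5,226,10],"turn":[0,0,0],"grip":0.95},
  {"dp":[5,226,20],"turn":[0,0,0],"grip":0.95},
  {"dp":[5,226,20],"turn":[0,0,0],"grip":0.95},
  {"dp":[5,226,20],"turn":[0,0,0],"grip":0.95},
  {"dp":[5,226,20],"turn":[0,0,0],"grip":0.95},
  {"dp":[5,226,20],"turn":[0,0,0],"grip":0.95},
  {"dp":[5,226,20],"turn":[0,0,0],"grip":0.95},
  {"dp":[5,226,20],"turn":[0,0,0],"grip":0.95},
])

```text
time_s: 19.1
position: [0.571, 0.2696, 0.1174]
tcp_rot: [[0.192, 0.981, -0.008], [0.981, -0.192, -0.002], [-0.004, -0.007, -1.0]]
force: [0.0, 0.2, -0.4]
opening: 0.951
```

```bash
python3 - <<'E'
from h import *
st(); plan([0.5753,0.2711,0.031],78.9)
ci,p,d=look('g5'); cv2.imwrite('pics/g5b.png',cv2.resize(p[:,:,::-1],(640,480)))
E
```

```text
t 19.1 pos [0.571  0.2696 0.1174] yaw 78.91 open 0.951 F [ 0.   0.2 -0.4] q [15. 39. 86. -0. 55. 26.]
dp [2.7, 4.5, 86.3] turn [-0.42, 0.23, 0.01] rows 2.0
```

View pics/g5b.png

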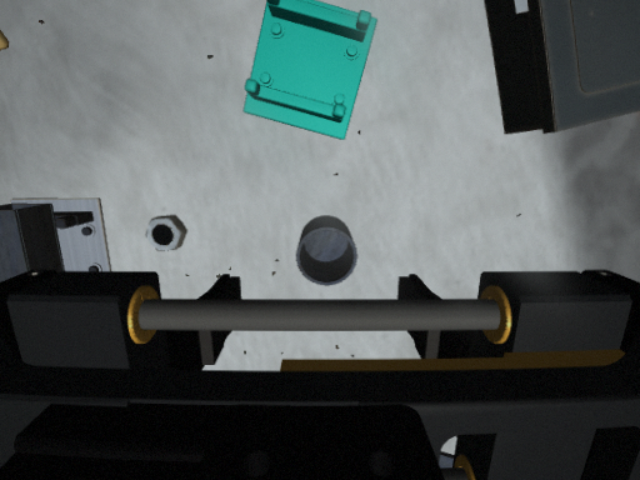

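Request:
jog_arm([
  {"dp":[2,3,35],"turn":[0,0,0],"grip":0.95},
  {"dp":[2,3,65],"turn":[0,0,0],"grip":0.95},
  {"dp":[2,3,86],"turn":[0,0,0],"grip":0.95},
  {"dp":[2,3,86],"turn":[0,0,0],"grip":0.7},
  {"dp":[2,3,86],"turn":[0,0,0],"grip":0.3},
  {"dp":[2,3,86],"turn":[0,0,0],"grip":0.3},
  {"dp":[2,3,86],"turn":[0,0,0],"grip":0.3},
  {"dp":[2,3,86],"turn":[0,0,0],"grip":0.3},
  {"dp":[2,3,86],"turn":[0,0,0],"grip":0.3},
  {"dp":[2,3,86],"turn":[0,0,0],"grip":0.3},
])

```text
time_s: 20.15
position: [0.5766, 0.2709, 0.0334]
tcp_rot: [[0.193, 0.981, -0.003], [0.981, -0.193, -0.001], [-0.002, -0.003, -1.0]]
force: [-0.8, -0.1, 3.4]
opening: 0.47
```

Request:
jog_arm([
  {"dp":[0,0,0],"turn":[0,0,0],"grip":0.3},
  {"dp":[0,0,-30],"turn":[0,0,0],"grip":0.3},
  {"dp":[0,0,-70],"turn":[0,0,0],"grip":0.3},
  {"dp":[0,0,-110],"turn":[0,0,0],"grip":0.3},
  {"dp":[0,0,-110],"turn":[0,0,0],"grip":0.3},
  {"dp":[0,0,-110],"turn":[0,0,0],"grip":0.3},
])

```text
time_s: 20.75
position: [0.577, 0.271, 0.1431]
tcp_rot: [[0.193, 0.981, -0.003], [0.981, -0.193, -0.001], [-0.002, -0.002, -1.0]]
force: [1.1, -0.7, -1.9]
opening: 0.468
```

```bash
python3 - <<'E'
from h import *
st(); plan([0.46,-0.02,0.15],78.9)
ci,p,d=look('g6'); cv2.imwrite('pics/g6b.png',cv2.resize(p[:,:,::-1],(640,480)))
P=cloud(ci,d); m=(P[...,2]>.08)&(P[...,2]<.24); m[222:]=0; m[:,:225]=0; m[:,290:]=0
q=P[m]*1000; print(len(q),np.percentile(q,[1,50,99],axis=0))
E
```

```text
t 20.75 pos [0.577  0.271  0.1431] yaw 78.87 open 0.468 F [ 1.1 -0.7 -1.9] q [15. 37. 85. -0. 58. 26.]
dp [-308.1, -58.7, -6.2] turn [-0.14, 0.1, -0.03] rows 7.0
1238 [[561.72061949 273.4184113  112.4017573 ]
 [580.84691055 291.2935529  141.91310364]
 [596.8240459  293.25347367 161.23499254]]
```

View pics/g6b.png

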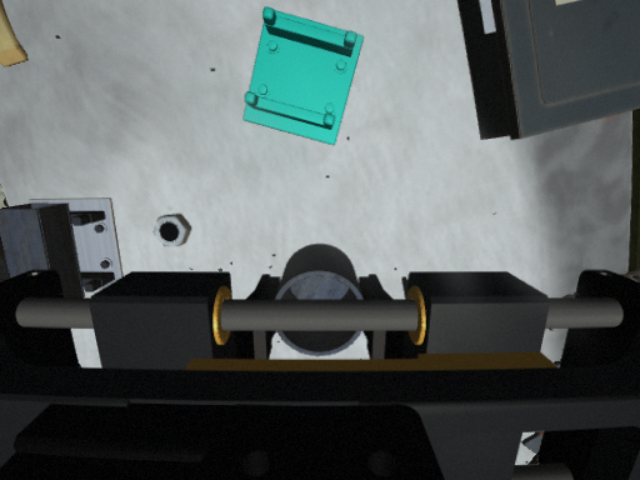

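```bash
python3 - <<'E'
from h import *
plan([0.340,-0.310,0.13],78.9)
E
```

```text
dp [-615.2, -119.3, 14.4] turn [-0.32, 0.19, -0.03] rows 13.0
```

Request:
jog_arm([
  {"dp":[-47,-9,1],"turn":[0,0,0],"grip":0.3},
  {"dp":[-95,-18,2],"turn":[0,0,0],"grip":0.3},
  {"dp":[-142,-28,3],"turn":[0,0,0],"grip":0.3},
  {"dp":[-189,-37,4],"turn":[0,0,0],"grip":0.3},
  {"dp":[-237,-46,6],"turn":[0,0,0],"grip":0.3},
  {"dp":[-284,-55,7],"turn":[0,0,0],"grip":0.3},
  {"dp":[-331,-64,8],"turn":[0,0,0],"grip":0.3},
  {"dp":[-379,-73,9],"turn":[0,0,0],"grip":0.3},
  {"dp":[-426,-83,10],"turn":[0,0,0],"grip":0.3},
  {"dp":[-470,-92,11],"turn":[0,0,0],"grip":0.3},
])

```text
time_s: 21.8
position: [0.3935, -0.1732, 0.1314]
tcp_rot: [[0.193, 0.981, -0.007], [0.981, -0.193, 0.001], [-0.0, -0.007, -1.0]]
force: [1.1, 0.0, -2.1]
opening: 0.471
```

```bash
python3 - <<'E'
from h import *
st(); plan([0.340,-0.310,0.12],78.9)
E
```

```text
t 21.8 pos [ 0.3935 -0.1732  0.1314] yaw 78.85 open 0.471 F [ 1.1  0.  -2.1] q [-39.  26. 115.  -0.  39. -27.]
dp [-144.5, -26.0, 11.7] turn [-0.43, 0.02, -0.05] rows 3.0
```

Request:
jog_arm([
  {"dp":[-50,-9,4],"turn":[0,0,0],"grip":0.3},
  {"dp":[-95,-17,8],"turn":[0,0,0],"grip":0.3},
  {"dp":[-130,-23,11],"turn":[0,0,0],"grip":0.3},
  {"dp":[-144,-26,12],"turn":[0,0,0],"grip":0.3},
  {"dp":[-144,-26,12],"turn":[0,0,0],"grip":0.3},
  {"dp":[-144,-26,12],"turn":[0,0,0],"grip":0.3},
  {"dp":[-144,-26,12],"turn":[0,0,0],"grip":0.3},
])

```text
time_s: 22.5
position: [0.3424, -0.3063, 0.121]
tcp_rot: [[0.191, 0.982, -0.005], [0.982, -0.191, 0.001], [-0.0, -0.005, -1.0]]
force: [0.1, 0.2, -1.4]
opening: 0.469
```

```bash
python3 - <<'E'
from h import *
s=st(); print(np.round(s['tcp_rot'],4).tolist()); plan([0.340,-0.310,0.0390],78.9)
E
```

```text
t 22.5 pos [ 0.3424 -0.3063  0.121 ] yaw 78.97 open 0.469 F [ 0.1  0.2 -1.4] q [-56.  29. 111.  -0.  40. -44.]
[[0.1913, 0.9815, -0.0053], [0.9815, -0.1913, 0.001], [-0.0001, -0.0054, -1.0]]
dp [-4.1, -1.2, 82.0] turn [-0.31, 0.0, 0.07] rows 2.0
```

Request:
jog_arm([
  {"dp":[-4,-1,30],"turn":[-0.3,0,0],"grip":0.3},
  {"dp":[-4,-1,55],"turn":[-0.3,0,0],"grip":0.3},
  {"dp":[-4,-1,62],"turn":[-0.3,0,0],"grip":0.3},
  {"dp":[-4,-1,62],"turn":[-0.3,0,0],"grip":0.3},
  {"dp":[-4,-1,62],"turn":[-0.3,0,0],"grip":0.3},
])

```text
time_s: 23.0
position: [0.341, -0.3121, 0.0601]
tcp_rot: [[0.192, 0.981, 0.002], [0.981, -0.192, -0.003], [-0.003, 0.002, -1.0]]
force: [0.6, 0.3, -1.5]
opening: 0.471
```

```bash
python3 - <<'E'
from h import *
st(); plan([0.340,-0.310,0.0390],78.9)
ci,p,d=look('g7'); cv2.imwrite('pics/g7b.png',cv2.resize(p[120:290,150:360,::-1],None,fx=3.5,fy=3.5))
E
```

```text
t 23.0 pos [ 0.341  -0.3121  0.0601] yaw 78.94 open 0.471 F [ 0.6  0.3 -1.5] q [-56.  36. 113.  -0.  30. -45.]
dp [1.9, -1.5, 21.1] turn [0.12, 0.15, 0.04] rows 1.0
```

View pics/g7b.png

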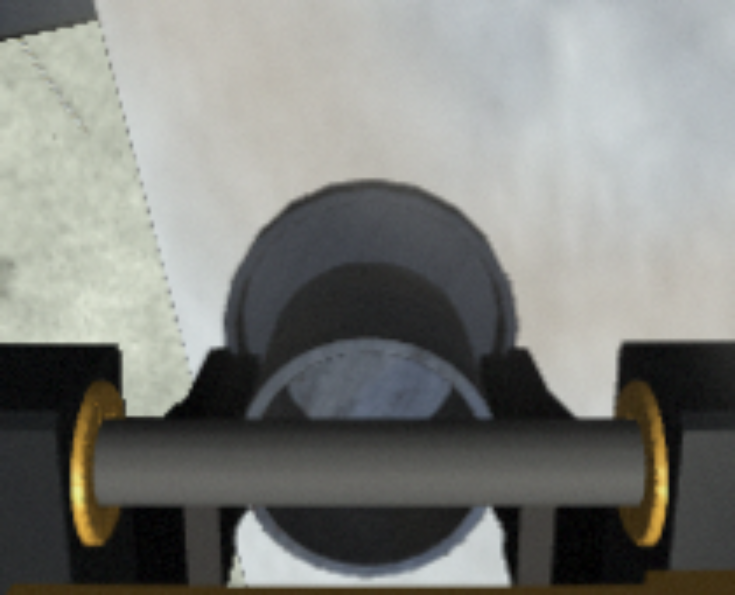

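Tube is over the cup, well centred sideways (tube x≈368, cup x≈370 in the crop). Lowering.

Request:
jog_arm([
  {"dp":[1.5,-1,10],"turn":[0,0,0],"grip":0.3},
  {"dp":[1.5,-1,17],"turn":[0,0,0],"grip":0.3},
  {"dp":[1.5,-1,20],"turn":[0,0,0],"grip":0.3},
  {"dp":[1.5,-1,22],"turn":[0,0,0],"grip":0.3},
  {"dp":[1.5,-1,22],"turn":[0,0,0],"grip":0.3},
  {"dp":[1.5,-1,22],"turn":[0,0,0],"grip":0.3},
])

```text
time_s: 23.65
position: [0.3396, -0.3107, 0.0375]
tcp_rot: [[0.193, 0.981, 0.001], [0.981, -0.193, -0.002], [-0.002, 0.001, -1.0]]
force: [-0.7, 0.8, 0.2]
opening: 0.471
```

```bash
python3 - <<'E'
from h import *
st(); plan([0.340,-0.310,0.038],78.9)
E
```

```text
t 23.65 pos [ 0.3396 -0.3107  0.0375] yaw 78.86 open 0.471 F [-0.7  0.8  0.2] q [-56.  39. 114.  -0.  27. -45.]
dp [0.8, 0.2, -0.5] turn [0.07, 0.11, -0.04] rows 1.0
```

Request:
jog_arm([
  {"dp":[0,0,0],"turn":[0,0,0],"grip":0.9},
  {"dp":[0,0,0],"turn":[0,0,0],"grip":0.9},
  {"dp":[0,0,0],"turn":[0,0,0],"grip":0.9},
  {"dp":[0,0,0],"turn":[0,0,0],"grip":0.9},
  {"dp":[0,0,0],"turn":[0,0,0],"grip":0.9},
  {"dp":[0,0,-20],"turn":[0,0,0],"grip":0.9},
  {"dp":[0,0,-55],"turn":[0,0,0],"grip":0.9},
  {"dp":[0,0,-100],"turn":[0,0,0],"grip":0.9},
  {"dp":[0,0,-150],"turn":[0,0,0],"grip":0.9},
  {"dp":[0,0,-190],"turn":[0,0,0],"grip":0.9},
])

```text
time_s: 24.65
position: [0.3396, -0.3105, 0.23]
tcp_rot: [[0.193, 0.981, 0.002], [0.981, -0.193, -0.004], [-0.004, 0.003, -1.0]]
force: [0.7, -0.8, -0.3]
opening: 0.903
```

```bash
python3 - <<'E'
from h import *
st(); plan([0.40,-0.14,0.30],0)
E
```

```text
t 24.65 pos [ 0.3396 -0.3105  0.23  ] yaw 78.87 open 0.903 F [ 0.7 -0.8 -0.3] q [-56.  18. 105.  -0.  57. -45.]
dp [178.6, 26.5, -70.6] turn [0.29, 0.05, 78.87] rows 10.0
```

```bash
python3 - <<'E'
from h import *
plan([0.31,-0.26,0.29],0)
E
```

```text
dp [43.6, -38.6, -60.3] turn [0.29, 0.05, 78.87] rows 10.0
```

Request:
jog_arm([
  {"dp":[44,-39,-60],"turn":[0,0,78.9],"grip":0.9},
  {"dp":[44,-39,-60],"turn":[0,0,78.9],"grip":0.9},
  {"dp":[44,-39,-60],"turn":[0,0,78.9],"grip":0.9},
  {"dp":[44,-39,-60],"turn":[0,0,78.9],"grip":0.9},
  {"dp":[44,-39,-60],"turn":[0,0,78.9],"grip":0.9},
  {"dp":[44,-39,-60],"turn":[0,0,78.9],"grip":0.9},
  {"dp":[44,-39,-60],"turn":[0,0,78.9],"grip":0.9},
  {"dp":[44,-39,-60],"turn":[0,0,78.9],"grip":0.9},
  {"dp":[44,-39,-60],"turn":[0,0,78.9],"grip":0.9},
  {"dp":[44,-39,-60],"turn":[0,0,78.9],"grip":0.9},
])

```text
time_s: 25.65
position: [0.3095, -0.2592, 0.2872]
tcp_rot: [[1.0, -0.002, 0.001], [-0.002, -1.0, -0.002], [0.001, 0.002, -1.0]]
force: [-0.5, -1.0, -0.2]
opening: 0.903
```

```bash
cat > chk.py <<'E'
from h import *
import sys
tag=sys.argv[1]
st(); ci,p,d=look(tag); cv2.imwrite(f'pics/{tag}b.png',cv2.resize(p[:230,:,::-1],(800,359)))
P=cloud(ci,d); P[218:]=np.nan
def rep(n,c,zt,rad,dz=.003):
    m=(np.abs(P[...,2]-zt)<dz)&(np.hypot(P[...,0]-c[0],P[...,1]-c[1])<rad)
    if m.sum()<30: print(n,'few',m.sum()); return
    q=P[m]; r=cv2.minAreaRect((q[:,:2]*1000).astype(np.float32)); print(n,m.sum(),'z',round(np.median(q[:,2])*1000,1),'ctr',np.round(r[0],1),'size',np.round(r[1],1),'ang',round(r[2],1))
rep('roundbar',(.455,.0045),.040,.085,.002)
rep('sqbar',(.435,-.16),.041,.06)
rep('sqtube',(.3515,.3074),.060,.06)
rep('rtube',(.340,-.310),.053,.06)
rep('angle',(.4626,-.4255),.031,.08)
E
python3 chk.py f1
```

```text
t 25.65 pos [ 0.3095 -0.2592  0.2872] yaw -0.1 open 0.903 F [-0.5 -1.  -0.2] q [-56.   8. 108.  -0.  64.  34.]
roundbar 884 z 39.8 ctr [453.2   6.7] size [ 49.4 141.1] ang 30.5
sqbar 858 z 41.2 ctr [ 436.8 -161.8] size [48.2 93.6] ang 45.4
sqtube few 0
rtube 168 z 54.4 ctr [ 339.8 -310.1] size [39.5 40.5] ang 89.6
angle 265 z 31.1 ctr [ 463.2 -425.5] size [104.6   5.1] ang 63.8
```

View pics/f1b.png

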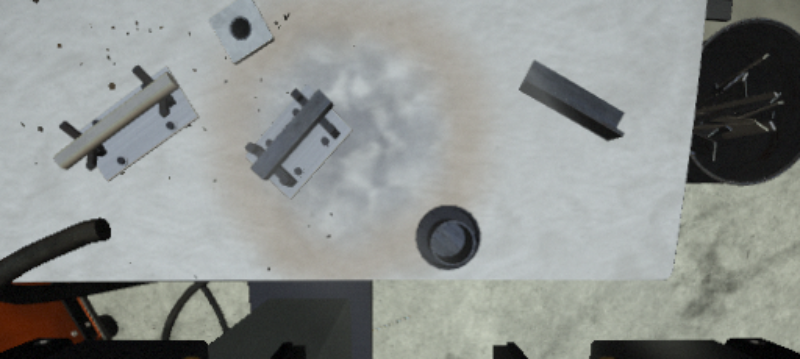

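```bash
python3 - <<'E'
from h import *
ci,p,d=look('t2','top'); P=cloud(ci,d)
cv2.imwrite('pics/t2b.png',cv2.resize(p[120:245,90:300,::-1],None,fx=3.5,fy=3.5))
E
```

```text
(no output)
```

View pics/t2b.png

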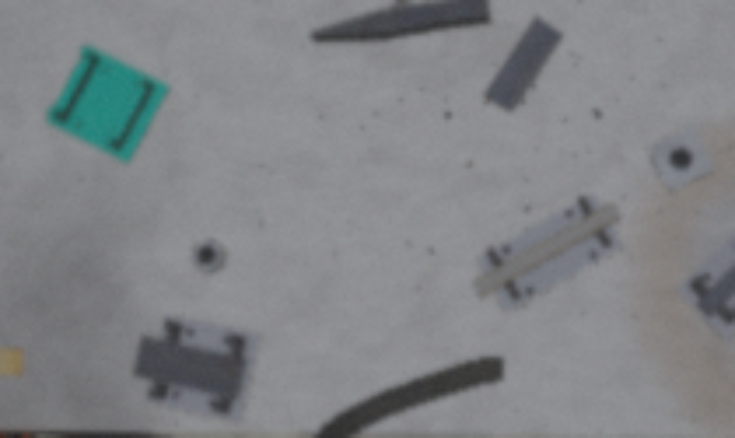

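Request:
jog_arm([
  {"dp":[120,-260,0],"turn":[0,0,0],"grip":0.9},
  {"dp":[120,-260,0],"turn":[0,0,0],"grip":0.9},
  {"dp":[120,-260,0],"turn":[0,0,0],"grip":0.9},
  {"dp":[120,-260,0],"turn":[0,0,0],"grip":0.9},
  {"dp":[120,-260,0],"turn":[0,0,0],"grip":0.9},
  {"dp":[120,-260,0],"turn":[0,0,0],"grip":0.9},
  {"dp":[120,-260,0],"turn":[0,0,0],"grip":0.9},
])

```text
time_s: 26.45
position: [0.4309, 0.0039, 0.2868]
tcp_rot: [[1.0, 0.008, 0.002], [0.008, -1.0, -0.001], [0.002, 0.001, -1.0]]
force: [-0.3, 0.4, 0.3]
opening: 0.901
```

Request:
jog_arm([
  {"dp":[-120,-290,0],"turn":[0,0,0],"grip":0.9},
  {"dp":[-120,-290,0],"turn":[0,0,0],"grip":0.9},
  {"dp":[-120,-290,0],"turn":[0,0,0],"grip":0.9},
  {"dp":[-120,-290,0],"turn":[0,0,0],"grip":0.9},
  {"dp":[-120,-290,0],"turn":[0,0,0],"grip":0.9},
  {"dp":[-120,-290,0],"turn":[0,0,0],"grip":0.9},
  {"dp":[-120,-290,0],"turn":[0,0,0],"grip":0.9},
  {"dp":[-120,-290,0],"turn":[0,0,0],"grip":0.9},
  {"dp":[-120,-290,0],"turn":[0,0,0],"grip":0.9},
])

```text
time_s: 27.35
position: [0.3102, 0.2896, 0.2858]
tcp_rot: [[1.0, 0.001, 0.001], [0.001, -1.0, -0.004], [0.001, 0.004, -1.0]]
force: [-0.6, -0.5, -0.6]
opening: 0.903
```

```bash
python3 chk.py f2
```

```text
t 27.35 pos [0.3102 0.2896 0.2858] yaw 0.04 open 0.903 F [-0.6 -0.5 -0.6] q [ 28.  10. 105.  -0.  64. 118.]
roundbar 898 z 40.0 ctr [453.5   8.5] size [ 49.2 141.1] ang 30.0
sqbar few 0
sqtube 1503 z 60.5 ctr [350.7 308. ] size [85.1 35.2] ang 78.5
rtube few 0
angle few 0
```

View pics/f2b.png

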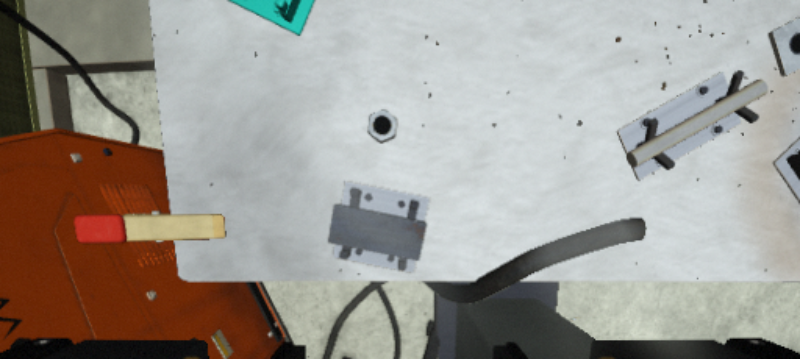

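```bash
python3 -c "
from rig import bot
print(bot.hand_in(), bot.read_state()['time_s'])"
```

```text
the job is handed in; nothing more can be done
the job is handed in; nothing more can be done
```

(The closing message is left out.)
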